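Clear down the studio table: lids on the paint jars, pen pots nested

ROBOT

A 7-joint arm with a two-finger parallel gripper is mounted at the origin on the work surface. World frame = base frame: x ahead of the robot, y to its left, z up, the work surface at z = 0. Lengths are in m, angles in rad, forces in N, time in s.
With the tool pointing down it reaches from about 0.4 to 0.75 m from the base axis. Payload 19.5 kg.
Tool frame: the origin (TCP) lies midway between the tips of the shut fingers; the grasp point (between the pads) lies 19 mm behind it; y points along the fingers, x is the direction in which the jaws open and shut, and the axes are right-handed (so a half turn about y gives the same grasp; the last joint's range is limited). The gripper opens to 85 mm and grips with 20 to 120 N. Pads are 22 mm wide; open, the fingers measure 114 mm over their backs; the gripper's body (76 mm by 85 mm) begins 54 mm behind the grasp point. The pads swing forward as they close: fully open they stand 13 mm farther back than shut.
Start: joints at [1.224, 0.707, -0.028, 1.485, 0.022, 0.951, -0.075], TCP at [0.173, -0.548, 0.231] pointing down, gripper open.
Joint ranges: [-2.71, 2.71], [-0.32, 2.16], [-1.57, 1.52], [0, 2.45], [-1.46, 4.6], [0, 2.02], [-2.83, 2.83]. Speed limits (rad/s): [1.89, 1.89, 2.57, 2.57, 3.01, 3.01, 3.01].

INTERFACE

Orientations are given as a unit quaternion [w, x, y, z].
In Python, from plant import robot gives the robot as it stands.
- The arm moves only by the shell command python3 -m pendant 'ROWS' [FORCE]. ROWS is JSON, a list of rows, each a list of 5 numbers: the shift along the tool's x, y, z in cm, then the turn about the tool's y in rad, then the opening, from 0 (shut) to 1 (fully open). In form: [[dx, dy, dz, turn, fingers], ...]. A call has 1 to 20 rows; each row shifts and turns the pose as measured when the row begins, along the tool's axes as they then stand; what a row does not reach is not made up. A row lasts 1/10 s, in which the tool goes at most 50 mm and 8.59 degrees, less where a joint would pass 70% of its speed; a pose out of reach is approached as far as the arm can. A call with a gripper value outside its range is refused whole. The fingers move at their own pace and stop on an object; FORCE is the grip in N (left out, the last holds). Time passes only in rows, so rows that do not move let the fingers close. It gives the time, the measured TCP pose, the force and the opening at its end, in the units of the state.
- robot.read_state(): the state, without advancing time (a new reading comes with each control period).
- robot.grab_frame(name): name is "scene" or "side" or "wrist"; returns a dict with "pixels" (480x640x3 uint8, blue, green, red), "camera_matrix" (3x3 intrinsics, pixels), "world_from_camera" (4x4, takes a point from camera to world coordinates). Camera axes: x right, y down, z forward; pixel columns grow to the right and rows downward; lengths in m; the calibration is good to about 2 mm. A picture is of the moment at which its call begins. There is no depth.
- robot.hand_in(): hands the job in, once; it reports no verdict.
The state is a dict: "time_s": time; "joints": joint angles; "qd": joint speeds; "joint_torque": joint torques, N m; "tool_pos": TCP position; "tcp_rot": TCP orientation; "wrist_force": force on the tool from outside, world axes, zero at the start; "torque": the same for the moment, N m; "width": finger opening in m.
Only numpy, scipy, OpenCV 4.12 (cv2) and the standard library are available. Lean on these libraries where they do the work, as an engineer would, in place of code of your own. Each camera call takes 0.05 s, during which the arm holds its last target.

TASK

Clear down the painting table: put every lid that is lying about fully down on the paint jar of its own colour, leaving a jar whose lid is missing open. Stand the widest pen pot in the middle of the round cork mat and nest the other pots in it in size order, each standing upright on the floor of the next wider one. Keep the jars standing and leave the eraser, the sharpener and the markers where they are.

Things in the scene. Friction and masses are not known exactly. Their poses are not given: they have to be found in the camera images.
- mat: flat round cork mat, 110 mm across, 5 mm thick, fixed to the table; origin at the centre of its underside (table level)
- jar_red: open white ceramic paint jar with two red bands and a hard red paint cake inside; round, 66 mm outside, 58 mm inside, 60 mm high, cake surface 32 mm above its foot; loose, about 0.3 kg, standing; origin at the centre of its underside, z up
- jar_yellow: open white ceramic paint jar with two yellow bands and a hard yellow paint cake inside; round, 66 mm outside, 58 mm inside, 60 mm high, cake surface 32 mm above its foot; loose, about 0.3 kg, standing; origin at the centre of its underside, z up
- jar_green: open white ceramic paint jar with two green bands and a hard green paint cake inside; round, 66 mm outside, 58 mm inside, 60 mm high, cake surface 32 mm above its foot; loose, about 0.3 kg, standing; origin at the centre of its underside, z up
- jar_blue: open white ceramic paint jar with two blue bands and a hard blue paint cake inside; round, 66 mm outside, 58 mm inside, 60 mm high, cake surface 32 mm above its foot; loose, about 0.3 kg, standing; origin at the centre of its underside, z up
- lid_red: red lid of the red jar, 60 g; may be absent (that jar stays open). From below: round plug 52 mm across (edge chamfered to 45), 10 mm high, enters the jar's mouth; disc 72 mm across, 6 mm thick, rests on the rim; upright round knob 22 mm across, from 16 to 42 mm above the origin. Starts lying on its plug; origin at the centre of the plug's underside, z up. Seated: origin 50 mm above the jar's
- lid_yellow: yellow lid of the yellow jar, 60 g; may be absent (that jar stays open). From below: round plug 52 mm across (edge chamfered to 45), 10 mm high, enters the jar's mouth; disc 72 mm across, 6 mm thick, rests on the rim; upright round knob 22 mm across, from 16 to 42 mm above the origin. Starts lying on its plug; origin at the centre of the plug's underside, z up. Seated: origin 50 mm above the jar's
- lid_green: green lid of the green jar, 60 g; may be absent (that jar stays open). From below: round plug 52 mm across (edge chamfered to 45), 10 mm high, enters the jar's mouth; disc 72 mm across, 6 mm thick, rests on the rim; upright round knob 22 mm across, from 16 to 42 mm above the origin. Starts lying on its plug; origin at the centre of the plug's underside, z up. Seated: origin 50 mm above the jar's
- lid_blue: blue lid of the blue jar, 60 g; may be absent (that jar stays open). From below: round plug 52 mm across (edge chamfered to 45), 10 mm high, enters the jar's mouth; disc 72 mm across, 6 mm thick, rests on the rim; upright round knob 22 mm across, from 16 to 42 mm above the origin. Starts lying on its plug; origin at the centre of the plug's underside, z up. Seated: origin 50 mm above the jar's
- pot_a: the widest and shortest of four empty round aluminium pen pots with a black line round each, open at the top: 70 mm outside diameter, 62 mm high, wall 2.5 mm, floor 4 mm; about 160 g, starts upright; origin at the centre of its underside, z up. A nested pot stands 4 mm above the next wider one's origin and sticks out 26 mm above its rim
- pot_b: the second widest of four empty round aluminium pen pots with a black line round each, open at the top: 56 mm outside diameter, 84 mm high, wall 2.5 mm, floor 4 mm; about 130 g, starts upright; origin at the centre of its underside, z up. A nested pot stands 4 mm above the next wider one's origin and sticks out 26 mm above its rim
- pot_c: the third widest of four empty round aluminium pen pots with a black line round each, open at the top: 43 mm outside diameter, 106 mm high, wall 2.5 mm, floor 4 mm; about 110 g, starts upright; origin at the centre of its underside, z up. A nested pot stands 4 mm above the next wider one's origin and sticks out 26 mm above its rim
- pot_d: the slimmest and tallest of four empty round aluminium pen pots with a black line round each, open at the top: 30 mm outside diameter, 128 mm high, wall 2.5 mm, floor 4 mm; about 90 g, starts upright; origin at the centre of its underside, z up. A nested pot stands 4 mm above the next wider one's origin and sticks out 26 mm above its rim
- eraser: white eraser 55 x 24 x 14 mm, a loose bystander to be left alone; origin at the centre of its underside
- sharpener: orange pencil sharpener 36 x 28 x 22 mm, a loose bystander to be left alone; origin at the centre of its underside
- marker_pink: black marker with a pink cap, 130 x 16 x 16 mm, lying along its x, a loose bystander to be left alone; origin at the centre of its underside
- marker_cyan: black marker with a cyan cap, 130 x 16 x 16 mm, lying along its x, a loose bystander to be left alone; origin at the centre of its underside

How it is judged:
By the outcome, as a careful person would: the job done as asked, in the order asked, and still so for the second after the job is handed in, with the robot touching nothing.
Of lid_red, lid_yellow, lid_green, lid_blue only 2 to 4 are there at a start; the rules pass over those that are not, and their reading is None.
At some moment in a run one of jar_red, jar_yellow, jar_green, jar_blue may be knocked a few centimetres aside while the robot is not near it.
It also fails if it takes over 210 s, if anything falls off the work surface, if the arm or the gripper's body presses on something with over 40 N, if the wrist force passes 120 N, or if a joint passes its speed limit or range.

## Working session

There is one attempt and no reset: what is moved stays moved. The work goes in short steps, Python scripts to look and compute and a shell command to move; the robot and the scene stay as the last step left them, time stands still between calls to the robot, and variables do not carry over. Pictures are saved under pics/ and viewed, and the job is handed in when it is done.

```bash
ls; mkdir -p pics; python3 - <<'E'
from plant import robot
import cv2
print(robot.read_state())
for n in ["scene","side","wrist"]:
    f=robot.grab_frame(n); cv2.imwrite(f"pics/{n}0.png",f["pixels"]); print(n,f["camera_matrix"].tolist(),f["world_from_camera"].round(4).tolist())
E
```

```text
pics
{'time_s': 0.0, 'joints': array([ 1.22430735,  0.70708504, -0.02765592,  1.48499941,  0.02201119,
        0.95089193, -0.0755028 ]), 'qd': array([-0.00120231,  0.00043674,  0.00036271, -0.00073201,  0.00099152,
        0.00064077,  0.00070073]), 'joint_torque': array([ 7.39625960e-06, -8.83219028e+01,  1.23448290e+00, -2.36160833e+01,
        1.68845319e-02,  6.65204119e-03, -9.95381185e-06]), 'tool_pos': array([ 0.17248868, -0.54824351,  0.23083732]), 'tcp_rot': array([ 0.57033562, -0.56989391,  0.41860499, -0.41798095]), 'wrist_force': array([0.55708442, 0.2024788 , 0.7501034 ]), 'torque': array([-0.03041535,  0.00047079,  0.01525823]), 'width': 0.08510414200549717}
scene [[455.66656019954274, 0.0, 318.7349100020869], [0.0, 455.66656019954274, 234.87878055310853], [0.0, 0.0, 1.0]] [[0.5873, 0.6784, -0.4413, 0.9944], [0.8093, -0.4911, 0.3222, -0.3063], [0.0018, -0.5464, -0.8375, 0.8499], [0.0, 0.0, 0.0, 1.0]]
side [[452.4628632485739, 0.0, 323.3308483723895], [0.0, 452.4628632485739, 238.372012794269], [0.0, 0.0, 1.0]] [[-0.9788, -0.1611, 0.1262, 0.4249], [-0.2044, 0.7373, -0.6439, 0.6898], [0.0107, -0.6561, -0.7546, 0.8452], [0.0, 0.0, 0.0, 1.0]]
wrist [[392.16903251761096, 0.0, 311.7211197086633], [0.0, 392.16903251761096, 234.18702340520346], [0.0, 0.0, 1.0]] [[0.3004, -0.9145, -0.2709, 0.2413], [-0.9538, -0.2883, -0.0843, -0.5261], [-0.001, 0.2837, -0.9589, 0.3726], [0.0, 0.0, 0.0, 1.0]]
```

View pics/scene0.png

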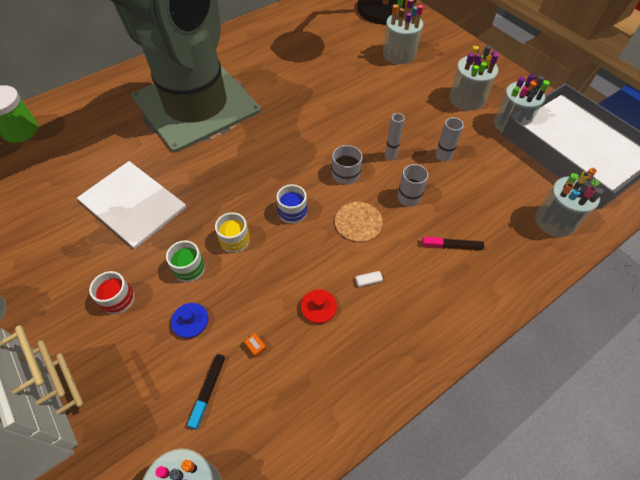

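View pics/side0.png

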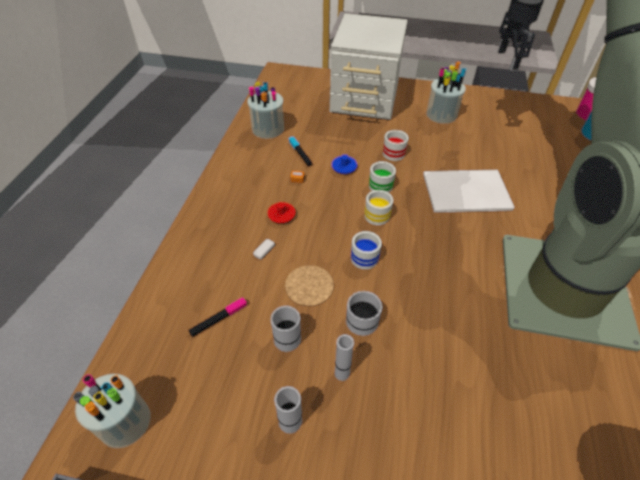

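View pics/wrist0.png

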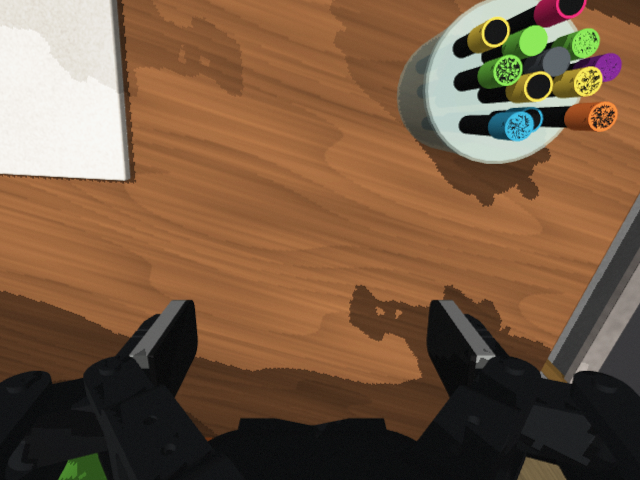

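Scene shows only the blue lid (189,320) and the red lid (319,305). Jars are red (112,292), green (186,260), yellow (232,231) and blue (292,203). Pots: a (347,163), d (396,135), c (450,138), b (412,185). The mat is at (359,221).

```bash
cat > h.py <<'E'
from plant import robot
import cv2, numpy as np
from scipy.spatial.transform import Rotation as R
def save(n,name,box=None,s=1):
    f=robot.grab_frame(n); im=f["pixels"]
    if box: 
        x0,y0,x1,y1=box; im=cv2.resize(im[y0:y1,x0:x1],None,fx=s,fy=s,interpolation=cv2.INTER_CUBIC)
    cv2.imwrite(f"pics/{name}.png",im); return f
def px2w(f,u,v,z):
    K=f["camera_matrix"];T=f["world_from_camera"]
    d=T[:3,:3]@np.linalg.inv(K)@[u,v,1]; o=T[:3,3]
    return (o+d*(z-o[2])/d[2])
def proj(f,P):
    T=np.linalg.inv(f["world_from_camera"]); p=(T[:3,:3]@np.atleast_2d(P).T+T[:3,3:]); q=f["camera_matrix"]@p
    return (q[:2]/q[2]).T
def circ(c,r,z,n=60):
    a=np.linspace(0,2*np.pi,n,endpoint=False); return np.c_[c[0]+r*np.cos(a),c[1]+r*np.sin(a),np.full(n,z)]
def tool():
    s=robot.read_state(); q=s["tcp_rot"]; return s["tool_pos"],R.from_quat([q[1],q[2],q[3],q[0]]).as_matrix(),s
E
python3 - <<'E'
from h import *
p,M,s=tool(); print(p,M.round(3))
f=save("scene","sA",(80,180,340,360),3)
save("scene","sB",(290,90,500,260),3.5)
save("side","tA",(260,120,420,230),5)
save("side","tB",(240,200,420,440),2.5)
E
```

```text
[ 0.17250406 -0.54831756  0.2309522 ] [[ 0.3   -0.     0.954]
 [-0.954  0.001  0.3  ]
 [-0.001 -1.    -0.   ]]
```

View pics/sA.png

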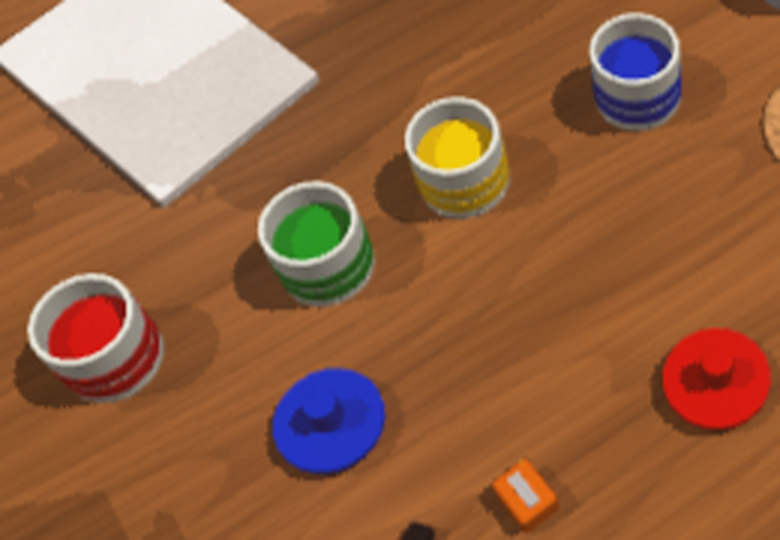

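View pics/sB.png

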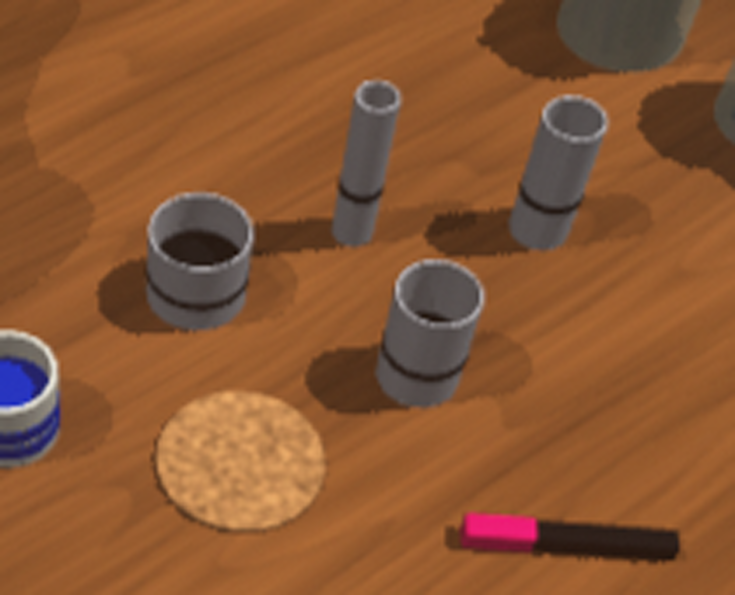

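View pics/tA.png

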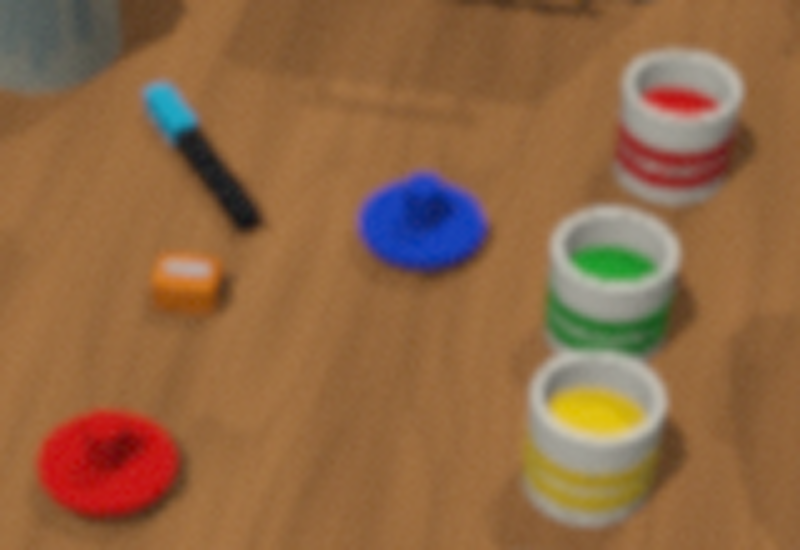

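View pics/tB.png

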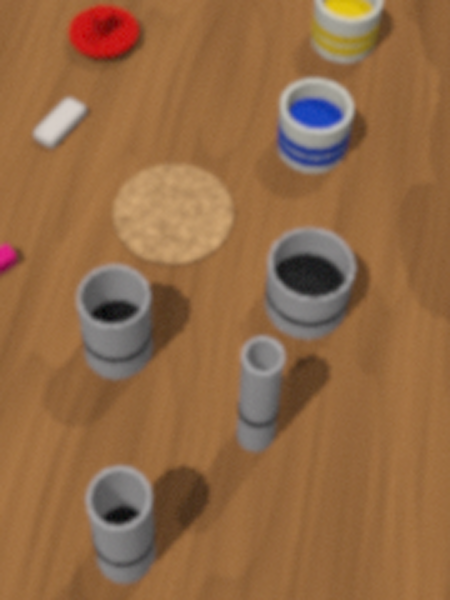

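```bash
cat > loc.py <<'E'
from h import *
from scipy.optimize import least_squares
C={"sA":("scene",80,180,3),"sB":("scene",290,90,3.5),"tA":("side",260,120,5),"tB":("side",240,200,2.5)}
nan=np.nan
D={"jar_blue":(33,[60],[("sA",590,681,13,82),("tB",278,354,78,129)]),
"jar_yellow":(33,[60],[("sA",405,502,97,187),("tA",528,666,350,452)]),
"jar_green":(33,[60],[("sA",258,361,182,273),("tA",550,681,205,310)]),
"jar_red":(33,[60],[("sA",29,133,273,380),("tA",620,743,48,127)]),
"lid_blue":(36,[10,16],[("sA",272,386,368,473),("tA",357,488,nan,270)]),
"lid_red":(36,[10,16],[("sA",662,771,328,428),("tA",38,181,409,518)]),
"pot_a":(35,[62],[("sB",148,253,193,271),("tB",267,355,228,300)]),
"pot_b":(28,[84],[("sB",395,484,260,327),("tB",78,152,265,322)]),
"pot_c":(21.5,[106],[("sB",541,606,96,145),("tB",87,154,466,523)]),
"pot_d":(15,[128],[("sB",355,401,80,114),("tB",242,286,337,377)]),
"mat":(55,[0,5],[("sB",154,326,390,530),("tB",112,234,163,264)])}
F={n:robot.grab_frame(n) for n in("scene","side")}
def box(f,c,r,zs):
    p=np.vstack([proj(f,circ(c,r/1000,z/1000,180)) for z in zs]); return np.array([p[:,0].min(),p[:,0].max(),p[:,1].min(),p[:,1].max()])
for k,(r,zs,obs) in D.items():
    out=[]
    for sel in ([0],[1],[0,1]):
        def fn(c):
            e=[]
            for i in sel:
                n,*b=obs[i]; cam,ox,oy,s=C[n]; m=np.array([ox,ox,oy,oy])+np.array(b)/s-0.5
                d=box(F[cam],c,r,zs)-m; e+=list(d[~np.isnan(d)])
            return e
        o=least_squares(fn,[0.6,0]); out.append((o.x*1000).round(1)); 
    print(k,*out,"res",np.round(o.fun,1), "reach",np.hypot(*o.x).round(3))
E
python3 loc.py
```

```text
jar_blue [458.6  10.1] [459.5   5.7] [459.2   8.4] res [-0.4 -0.6  0.1  0.9  0.7 -0.8  0.1  1.6] reach 0.459
jar_yellow [ 453.5 -139.7] [ 447.2 -135.1] [ 450.3 -138.3] res [ 0.2 -0.5  0.7 -3.3 -0.5 -1.6 -0.  -2. ] reach 0.471
jar_green [ 457.1 -252.5] [ 451.3 -245.3] [ 454.5 -251.1] res [ 0.6 -0.5 -0.2 -2.3 -0.3 -1.6  0.9 -3.8] reach 0.519
jar_red [ 438.  -404.4] [ 432.1 -401.5] [ 435.7 -404.1] res [-0.7  0.1  1.5 -3.3 -0.4 -1.9  0.3 -1.6] reach 0.594
lid_blue [ 564.5 -305.2] [ 563.7 -306. ] [ 564.2 -305.3] res [-0.1 -0.1 -0.5  0.3  0.2 -0.6  0.1] reach 0.642
lid_red [688.3 -83.2] [687.3 -85.1] [687.8 -83.7] res [-0.3 -0.4 -0.7  0.6 -0.2 -0.5  0.4  0.4] reach 0.693
pot_a [439.  179.2] [438.6 179.1] [438.7 179.2] res [-0.1 -0.1 -0.1 -0.1  0.3 -0.5 -0.2  0.3] reach 0.474
pot_b [583.9 255.4] [582.7 252.3] [583.3 253.7] res [-0.9 -0.7  0.   0.3 -0.2 -0.8 -0.7  1.7] reach 0.636
pot_c [536.7 413.4] [535.  412.7] [535.5 413. ] res [-0.6 -0.4  0.3 -0.7  0.  -0.8 -1.3  1.4] reach 0.676
pot_d [460.2 304.5] [458.3 305.6] [458.8 305.4] res [-0.2 -0.1 -0.2 -0.8 -0.  -0.5  0.1 -0.4] reach 0.551
mat [568.2 114.9] [570.  112.5] [569.2 113.7] res [ 0.1 -0.3 -0.   1.1  0.3  0.1  0.1  0.9] reach 0.58
```

```bash
cat > go.py <<'E'
import sys
from h import *
t=np.array([float(a) for a in sys.argv[1:4]])/1000
p,M,s=tool()
print("t",round(s["time_s"],2),"pos",(p*1000).round(1),"need tool cm",(M.T@(t-p)*100).round(2),"x-axis yaw deg",np.degrees(np.arctan2(M[1,0],M[0,0])).round(1),"w",round(s["width"]*1000,1),"F",s["wrist_force"].round(1))
E
python3 -m pendant '[[-1.15,0,4.45,0,1],[-1.15,0,4.45,0,1],[-1.15,0,4.45,0,1],[-1.15,0,4.45,0,1],[-1.15,0,4.45,0,1],[-1.15,0,4.45,0,1],[-1.15,0,4.45,0,1],[-1.15,0,4.45,0,1],[-1.15,0,4.45,0,1],[-1.15,0,4.45,0,1],[0,0,0,0,1]]' 30; python3 go.py 564.2 -305.3 120
```

```text
time_s: 1.55
tool_pos: [0.5767, -0.2958, 0.2296]
tcp_rot: [-0.569, 0.569, -0.42, 0.419]
wrist_force: [-0.5, 0.1, -1.3]
width: 0.0852
t 1.55 pos [ 576.7 -295.8  229.6] need tool cm [ 0.54 10.96 -1.46] x-axis yaw deg -72.8 w 85.2 F [-0.5  0.1 -1.3]
```

```bash

python3 -m pendant '[[0.18,3.5,-0.5,0,1],[0.18,3.5,-0.5,0,1],[0.18,3.5,-0.5,0,1],[0,0,0,0,1]]'; python3 go.py 564.2 -305.3 120; python3 -c "
from h import *
f=save('wrist','w1'); c=(.5642,-.3053)
im=f['pixels'].copy()
for r,z in((.036,.016),(.011,.042)):
  cv2.polylines(im,[proj(f,circ(c,r,z)).round().astype(int)],True,(0,255,255),1)
cv2.imwrite('pics/w1.png',im)"
```

```text
time_s: 1.95
tool_pos: [0.5654, -0.304, 0.1215]
tcp_rot: [0.57, -0.57, 0.418, -0.419]
wrist_force: [-0.6, 0.9, 0.3]
width: 0.0854
t 1.95 pos [ 565.4 -304.   121.5] need tool cm [ 0.09  0.15 -0.15] x-axis yaw deg -72.6 w 85.4 F [-0.6  0.9  0.3]
```

View pics/w1.png

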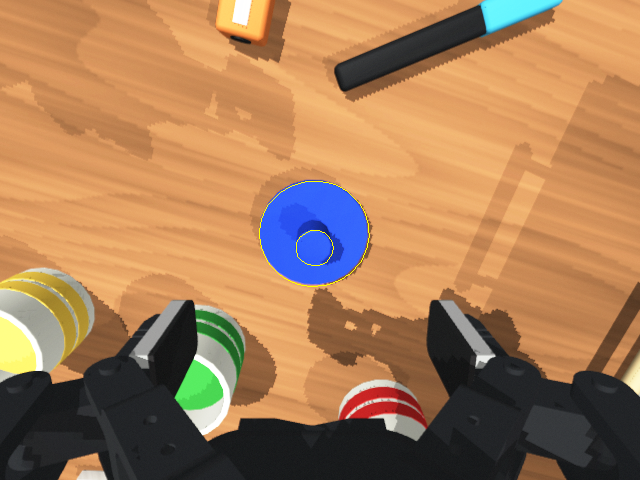

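Overlay shows the blue lid at (314,232) within about a pixel of the estimate. Next I descend and grasp.

```bash

python3 -m pendant '[[0.1,3.4,-0.15,0,1],[0,3.4,0,0,1],[0,2.5,0,0,1],[0,0,0,0,1]]'; python3 go.py 564.2 -305.3 19.5
```

```text
time_s: 2.4
tool_pos: [0.5715, -0.3076, 0.0377]
tcp_rot: [0.571, -0.569, 0.413, -0.424]
wrist_force: [-1.1, -0.1, -0.1]
width: 0.0853
t 2.4 pos [ 571.5 -307.6   37.7] need tool cm [-0.46  1.8  -0.65] x-axis yaw deg -72.6 w 85.3 F [-1.1 -0.1 -0.1]
```

```bash

python3 -m pendant '[[-0.45,0,-0.65,0,1],[0,0,0,0,1]]'; python3 go.py 564.2 -305.3 19.5; python3 -c "
from h import *
print(tool()[1].round(3))"
```

```text
time_s: 2.6
tool_pos: [0.566, -0.306, 0.0422]
tcp_rot: [0.572, -0.568, 0.411, -0.426]
wrist_force: [-0.6, 0.3, 0.4]
width: 0.0856
t 2.6 pos [ 566.  -306.    42.2] need tool cm [-0.15  2.27 -0.18] x-axis yaw deg -72.6 w 85.6 F [-0.6  0.3  0.4]
[[ 0.3    0.02   0.954]
 [-0.954 -0.009  0.3  ]
 [ 0.014 -1.     0.016]]
```

```bash

sed -i 's/^print("t"/print("yaxis",M[:,1].round(3));print("t"/' go.py
python3 -m pendant '[[-0.15,1.1,-0.2,0,1],[0,1.0,0,0,1],[0,0,0,0,1]]'; python3 go.py 564.2 -305.3 19.5
```

```text
time_s: 2.9
tool_pos: [0.5665, -0.3062, 0.0237]
tcp_rot: [0.572, -0.568, 0.409, -0.428]
wrist_force: [0.2, 0.4, 1.4]
width: 0.0852
yaxis [ 0.025 -0.011 -1.   ]
t 2.9 pos [ 566.5 -306.2   23.7] need tool cm [-0.17  0.42 -0.2 ] x-axis yaw deg -72.5 w 85.2 F [0.2 0.4 1.4]
```

```bash

python3 -m pendant '[[-0.2,0.4,-0.25,0,1],[0,0,0,0,1],[0,0,0,0,0],[0,0,0,0,0],[0,0,0,0,0],[0,0,0,0,0],[0,0,0,0,0],[0,0,0,0,0]]' 30; python3 go.py 564.2 -305.3 19.5
```

```text
time_s: 3.7
tool_pos: [0.5639, -0.3051, 0.0199]
tcp_rot: [0.572, -0.568, 0.409, -0.428]
wrist_force: [-0.8, -0.4, -0.2]
width: 0.0211
yaxis [ 0.025 -0.011 -1.   ]
t 3.7 pos [ 563.9 -305.1   19.9] need tool cm [0.02 0.04 0.02] x-axis yaw deg -72.5 w 21.1 F [-0.8 -0.4 -0.2]
```

```bash

python3 -m pendant '[[0,-3,0,0,0],[0,-3,0,0,0],[0,-3,0,0,0],[0,-2,0,0,0],[0,0,0,0,0],[-4.1,0,0,0,0],[-4.1,0,0,0,0],[-4.1,0,0,0,0],[-4.1,0,0,0,0],[-4.1,0,0,0,0],[-4.1,0,0,0,0],[-4.1,0,0,0,0],[-4.1,0,0,0,0],[0,0,0,0,0]]' 30; python3 go.py 459 8.4 130
python3 -c "
from h import *
f=save('scene','s2'); save('wrist','w2')"
```

```text
time_s: 5.1
tool_pos: [0.4556, 0.0197, 0.1218]
tcp_rot: [0.571, -0.569, 0.411, -0.427]
wrist_force: [1.0, -0.3, -0.2]
width: 0.0209
yaxis [ 0.02  -0.012 -1.   ]
t 5.1 pos [455.6  19.7 121.8] need tool cm [ 1.19 -0.8   0.  ] x-axis yaw deg -72.6 w 20.9 F [ 1.  -0.3 -0.2]
```

View pics/s2.png

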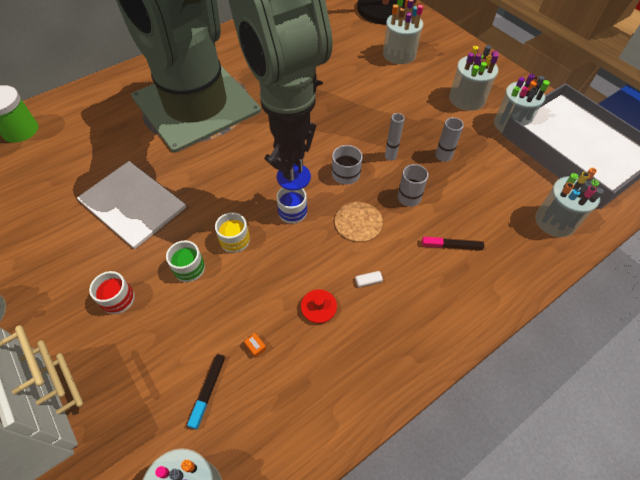

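View pics/w2.png

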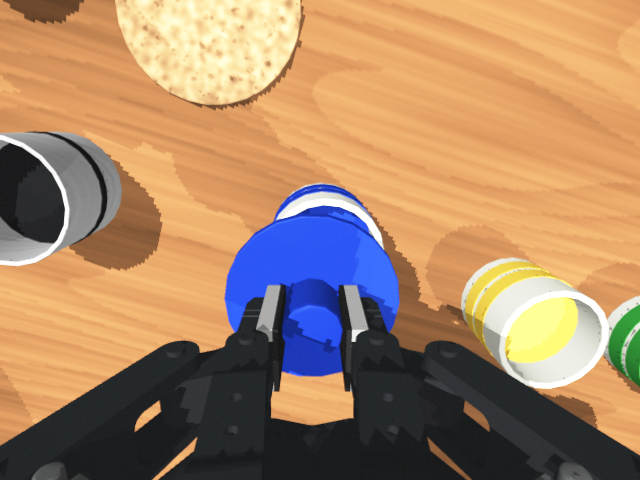

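```bash
cat > ov.py <<'E'
import sys; from h import *
def ov(items,specs,out,imgs=None):
    tiles=[]
    for cam,(x0,y0,x1,y1),s in specs:
        f=robot.grab_frame(cam); im=(cv2.imread(imgs[cam]) if imgs else f["pixels"])
        im=cv2.resize(im[y0:y1,x0:x1],None,fx=s,fy=s,interpolation=cv2.INTER_CUBIC)
        for c,r,z in items:
            q=(proj(f,circ(np.array(c)/1000,r/1000,z/1000,100))+0.5-[x0,y0])*s-0.5
            cv2.polylines(im,[np.round(q*8).astype(int)],True,(255,0,255),1,cv2.LINE_AA,3)
        tiles.append(im)
    h=max(t.shape[0] for t in tiles)
    cv2.imwrite(out,np.hstack([cv2.copyMakeBorder(t,0,h-t.shape[0],0,4,cv2.BORDER_CONSTANT) for t in tiles]))
E
python3 -c "
from ov import *
c=(459,8.4)
ov([(c,33,60),(c,33,0),(c,29,60)],[('scene',(265,175,320,230),7),('side',(340,220,395,275),7)],'pics/o1.png',{'scene':'pics/scene0.png','side':'pics/side0.png'})"
```

```text
(no output)
```

View pics/o1.png

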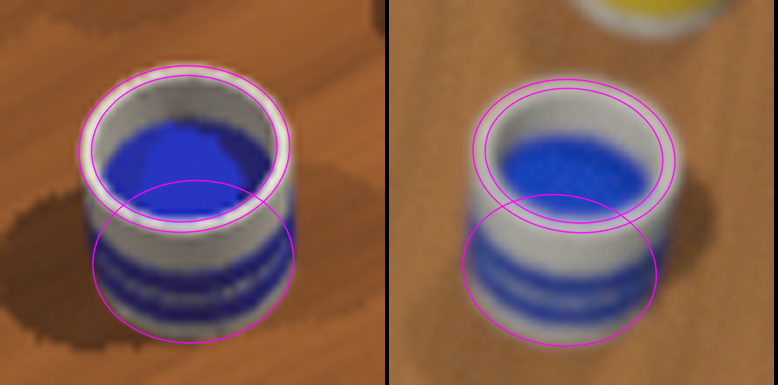

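```bash

python3 -m pendant '[[1.1,1,0,0,0],[0,0,0,0,0]]'; python3 go.py 458.2 8.5 90
```

```text
time_s: 5.5
tool_pos: [0.4613, 0.0009, 0.1121]
tcp_rot: [0.568, -0.567, 0.412, -0.431]
wrist_force: [0.1, 0.7, -1.2]
width: 0.0208
yaxis [ 0.022 -0.015 -1.   ]
t 5.5 pos [461.3   0.9 112.1] need tool cm [-0.86  2.19 -0.12] x-axis yaw deg -73.2 w 20.8 F [ 0.1  0.7 -1.2]
```

```bash

python3 -m pendant '[[-0.8,0,-0.1,0,0],[0,0,0,0,0],[0,0,0,0,0]]'; python3 go.py 458.2 8.5 90;python3 -m pendant '[[0,0,0,0,0]]'; python3 go.py 458.2 8.5 90; 
```

```text
time_s: 5.8
tool_pos: [0.4577, 0.0083, 0.1123]
tcp_rot: [0.567, -0.567, 0.413, -0.432]
wrist_force: [-0.1, 0.6, -0.8]
width: 0.0211
yaxis [ 0.022 -0.015 -1.   ]
t 5.8 pos [457.7   8.3 112.3] need tool cm [-0.05  2.23  0.01] x-axis yaw deg -73.4 w 21.1 F [-0.1  0.6 -0.8]
time_s: 5.9
tool_pos: [0.4578, 0.0086, 0.1125]
tcp_rot: [0.568, -0.566, 0.413, -0.432]
wrist_force: [0.1, 0.5, -0.2]
width: 0.0208
yaxis [ 0.022 -0.015 -1.   ]
t 5.9 pos [457.8   8.6 112.5] need tool cm [-0.03  2.25  0.  ] x-axis yaw deg -73.4 w 20.8 F [ 0.1  0.5 -0.2]
```

```bash

python3 -m pendant '[[0,1,0,0,0],[0,1,0,0,0],[0,0.7,0,0,0],[0,0,0,0,0],[0,0,0,0,0]]'; python3 go.py 458.2 8.5 72
python3 -c "
from h import *
save('scene','s3',(260,150,330,230),5); save('side','t3',(330,200,400,280),5)
cv2.imwrite('pics/c3.png',np.hstack([cv2.imread('pics/s3.png'),cv2.imread('pics/t3.png')]))"
```

```text
time_s: 6.4
tool_pos: [0.4582, 0.0082, 0.0826]
tcp_rot: [0.567, -0.567, 0.413, -0.431]
wrist_force: [0.6, 0.5, -0.2]
width: 0.0211
yaxis [ 0.021 -0.015 -1.   ]
t 6.4 pos [458.2   8.2  82.6] need tool cm [-0.05  1.06 -0.01] x-axis yaw deg -73.4 w 21.1 F [ 0.6  0.5 -0.2]
```

View pics/c3.png

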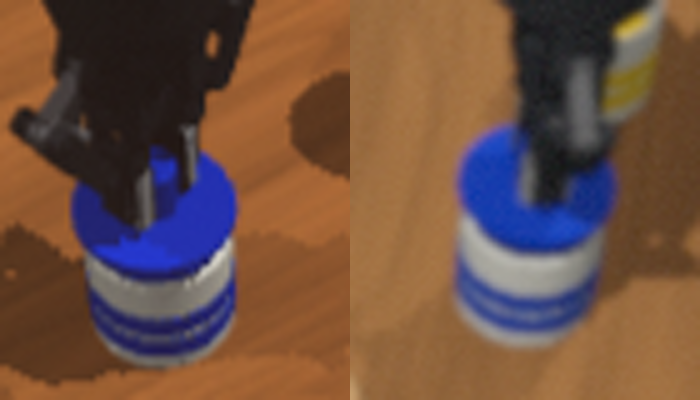

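Lid sits centred above the blue jar in both views (scene tile (155,210), side tile (537,190)). I lower it now, watching the force.

```bash

python3 -m pendant '[[0,0.4,0,0,0],[0,0.4,0,0,0],[0,0.2,0,0,0],[0,0,0,0,0]]'; python3 go.py 458.2 8.5 70
```

```text
time_s: 6.9
tool_pos: [0.4589, 0.0082, 0.0725]
tcp_rot: [0.568, -0.566, 0.413, -0.432]
wrist_force: [-0.3, -0.8, 0.2]
width: 0.0214
yaxis [ 0.023 -0.014 -1.   ]
t 6.9 pos [458.9   8.2  72.5] need tool cm [-0.06  0.25 -0.06] x-axis yaw deg -73.4 w 21.4 F [-0.3 -0.8  0.2]
```

```bash

python3 -m pendant '[[0,0.2,0,0,0],[0,0.2,0,0,0],[0,0,0,0,0]]'; python3 go.py 458.2 8.5 70
```

```text
time_s: 7.2
tool_pos: [0.4592, 0.0078, 0.069]
tcp_rot: [0.568, -0.566, 0.412, -0.432]
wrist_force: [-1.2, -0.1, 0.4]
width: 0.0206
yaxis [ 0.024 -0.015 -1.   ]
t 7.2 pos [459.2   7.8  69. ] need tool cm [-0.1  -0.1  -0.08] x-axis yaw deg -73.4 w 20.6 F [-1.2 -0.1  0.4]
```

```bash

python3 -m pendant '[[0,0.2,0,0,0],[0,0,0,0,0]]'; python3 go.py 458.2 8.5 70;python3 -m pendant '[[0,0,0,0,0.5],[0,0,0,0,0.6],[0,0,0,0,0.6],[0,0,0,0,0.6]]'; python3 go.py 458.2 8.5 70;python3 -m pendant '[[0,-2,0,0,0.8],[0,-3,0,0,1],[0,-3,0,0,1],[0,-2,0,0,1],[0,0,0,0,1],[0,0,0,0,1]]'; python3 go.py 687.8 -83.7 180;
python3 -c "
from ov import *
c=(458.7,8.2)
ov([(c,36,66),(c,36,60),(c,33,0)],[('scene',(255,165,330,240),5),('side',(330,210,405,285),5)],'pics/o2.png')"
```

```text
time_s: 7.4
tool_pos: [0.4596, 0.0078, 0.068]
tcp_rot: [0.568, -0.566, 0.412, -0.433]
wrist_force: [-0.2, 0.3, -0.8]
width: 0.0208
yaxis [ 0.026 -0.014 -1.   ]
t 7.4 pos [459.6   7.8  68. ] need tool cm [-0.1  -0.21 -0.11] x-axis yaw deg -73.4 w 20.8 F [-0.2  0.3 -0.8]
time_s: 7.8
tool_pos: [0.4596, 0.0078, 0.0678]
tcp_rot: [0.568, -0.566, 0.412, -0.433]
wrist_force: [-0.4, 0.5, 1.4]
width: 0.0509
yaxis [ 0.026 -0.014 -1.   ]
t 7.8 pos [459.6   7.8  67.8] need tool cm [-0.1  -0.22 -0.11] x-axis yaw deg -73.4 w 50.9 F [-0.4  0.5  1.4]
time_s: 8.4
tool_pos: [0.4565, 0.0092, 0.1706]
tcp_rot: [0.568, -0.566, 0.413, -0.432]
wrist_force: [-0.5, 1.2, -0.3]
width: 0.0854
yaxis [ 0.024 -0.014 -1.   ]
t 8.4 pos [456.5   9.2 170.6] need tool cm [15.52 -0.25 19.52] x-axis yaw deg -73.4 w 85.4 F [-0.5  1.2 -0.3]
```

View pics/o2.png

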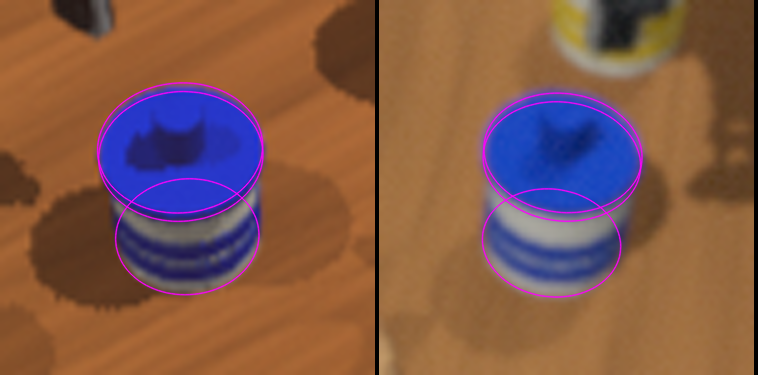

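Blue lid is seated: the overlay at height 60–66 matches in both views. Next is the red lid.

```bash

python3 -m pendant '[[2.55,0,3.2,0,1],[2.55,0,3.2,0,1],[2.55,0,3.2,0,1],[2.55,0,3.2,0,1],[2.55,0,3.2,0,1],[2.55,0,3.2,0,1],[0,0,0,0,1],[0,0,0,0,1]]'; python3 go.py 687.8 -83.7 120;python3 -c "
from h import *
f=save('wrist','w3'); c=(.6878,-.0837)
im=f['pixels'].copy()
for r,z in((.036,.016),(.011,.042)):
  cv2.polylines(im,[proj(f,circ(c,r,z)).round().astype(int)],True,(0,255,255),1)
cv2.imwrite('pics/w3.png',im)"
```

```text
time_s: 9.3
tool_pos: [0.6856, -0.0849, 0.1656]
tcp_rot: [-0.566, 0.569, -0.417, 0.428]
wrist_force: [0.0, -0.2, -0.8]
width: 0.0857
yaxis [ 0.01  -0.013 -1.   ]
t 9.3 pos [685.6 -84.9 165.6] need tool cm [-0.12  4.56  0.21] x-axis yaw deg -73.3 w 85.7 F [ 0.  -0.2 -0.8]
```

View pics/w3.png

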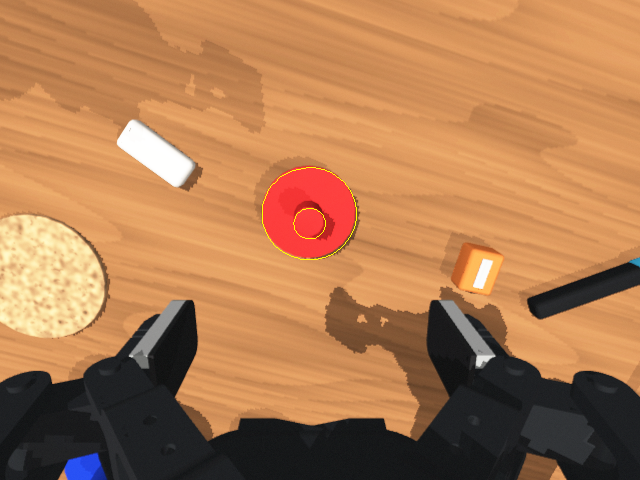

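Red lid at (310,213) matches the estimate within a pixel.

```bash

python3 -m pendant '[[-0.1,2.5,0.2,0,1],[0,2.5,0,0,1],[0,2.5,0,0,1],[0,2,0,0,1],[0,2,0,0,1],[0,0.8,0,0,1],[0,0,0,0,1],[0,0,0,0,1]]'; python3 go.py 687.8 -83.7 19.5
```

```text
time_s: 10.15
tool_pos: [0.6834, -0.0815, 0.0385]
tcp_rot: [-0.566, 0.57, -0.418, 0.426]
wrist_force: [-0.4, -0.3, -0.4]
width: 0.0855
yaxis [ 0.005 -0.011 -1.   ]
t 10.15 pos [683.4 -81.5  38.5] need tool cm [0.31 1.91 0.35] x-axis yaw deg -73.2 w 85.5 F [-0.4 -0.3 -0.4]
```

```bash

python3 -m pendant '[[0.3,0.7,0.35,0,1],[0,0.6,0,0,1],[0,0.5,0,0,1],[0,0,0,0,1],[0,0,0,0,1]]'; python3 go.py 687.8 -83.7 19.5
```

```text
time_s: 10.65
tool_pos: [0.6891, -0.0838, 0.0214]
tcp_rot: [-0.566, 0.569, -0.417, 0.426]
wrist_force: [0.0, -0.2, 0.7]
width: 0.0856
yaxis [ 0.008 -0.012 -1.   ]
t 10.65 pos [689.1 -83.8  21.4] need tool cm [-0.05  0.19 -0.13] x-axis yaw deg -73.2 w 85.6 F [ 0.  -0.2  0.7]
```

```bash

python3 -m pendant '[[0,0.15,-0.15,0,1],[0,0,0,0,1],[0,0,0,0,0],[0,0,0,0,0],[0,0,0,0,0],[0,0,0,0,0],[0,0,0,0,0],[0,0,0,0,0]]'; python3 go.py 687.8 -83.7 19.5
python3 -m pendant '[[0,-2.5,0,0,0],[0,-2.5,0,0,0],[0,-2.5,0,0,0],[0,-2.5,0,0,0],[0,-1.5,0,0,0],[0,0,0,0,0],[0,0,0,0,0]]';python3 go.py 437.5 -404 120
python3 -c "
from ov import *
c=(437.5,-404)
ov([(c,33,60),(c,33,0),(c,29,60)],[('scene',(85,265,140,320),7),('side',(370,120,425,175),7)],'pics/o3.png')"
```

```text
time_s: 11.45
tool_pos: [0.6878, -0.0842, 0.0207]
tcp_rot: [-0.566, 0.569, -0.417, 0.427]
wrist_force: [-1.4, 0.2, -0.5]
width: 0.0206
yaxis [ 0.009 -0.011 -1.   ]
t 11.45 pos [687.8 -84.2  20.7] need tool cm [-0.05  0.12  0.01] x-axis yaw deg -73.2 w 20.6 F [-1.4  0.2 -0.5]
time_s: 12.15
tool_pos: [0.6859, -0.0828, 0.1381]
tcp_rot: [-0.566, 0.569, -0.417, 0.426]
wrist_force: [-0.2, 0.8, -0.4]
width: 0.0207
yaxis [ 0.007 -0.011 -1.   ]
t 12.15 pos [685.9 -82.8 138.1] need tool cm [ 23.55   2.01 -33.06] x-axis yaw deg -73.2 w 20.7 F [-0.2  0.8 -0.4]
```

View pics/o3.png

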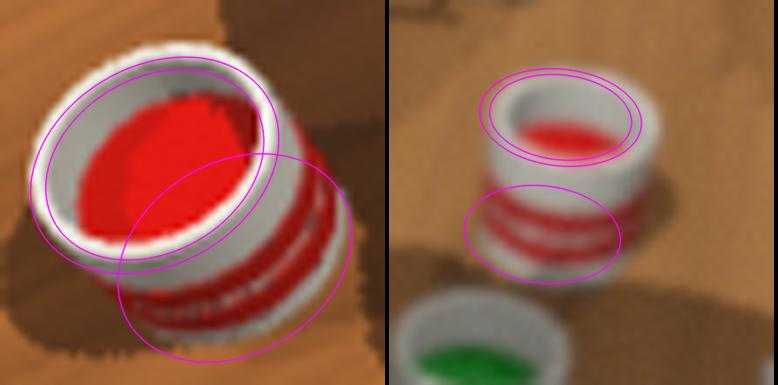

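```bash

python3 -c "
from ov import *
c=(429.5,-401)
ov([(c,33,60),(c,33,0),(c,29,60)],[('scene',(85,265,140,320),7),('side',(370,120,425,175),7)],'pics/o3.png')
import cv2; print(abs(cv2.imread('pics/scene0.png').astype(int)-robot.grab_frame('scene')['pixels'])[265:320,85:140].mean())"
```

```text
13.932782369146006
```

View pics/o3.png

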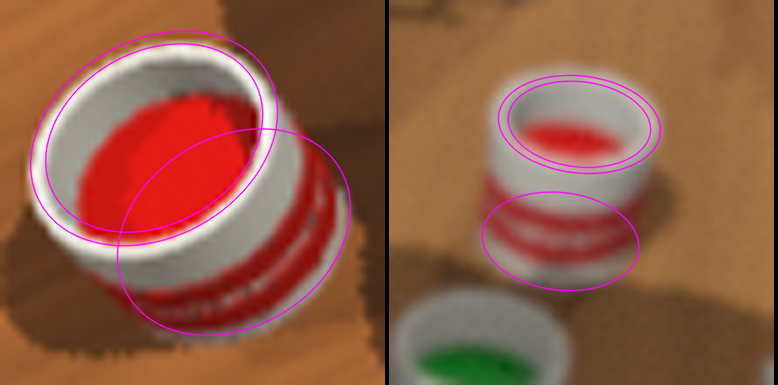

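```bash

python3 -m pendant '[[2.35,0,-4.1,0,0],[2.35,0,-4.1,0,0],[2.35,0,-4.1,0,0],[2.35,0,-4.1,0,0],[2.35,0,-4.1,0,0],[2.35,0,-4.1,0,0],[2.35,0,-4.1,0,0],[2.35,0,-4.1,0,0],[2.35,0,-4.1,0,0],[2.35,0,-4.1,0,0],[0,0,0,0,0],[0,0,0,0,0],[0,0,0,0,0]]'; python3 go.py 433 -402.5 120
python3 -c "
from ov import *
f=robot.grab_frame('wrist'); im=f['pixels'].copy(); c=(.433,-.4025)
for r,z in((.033,.06),(.029,.06),(.033,0)):
  cv2.polylines(im,[(proj(f,circ(c,r,z))*8).round().astype(int)],True,(255,255,0),1,cv2.LINE_AA,3)
cv2.imwrite('pics/w4.png',im)
"
```

```text
time_s: 13.7
tool_pos: [0.3466, -0.4376, 0.1339]
tcp_rot: [-0.566, 0.57, -0.419, 0.424]
wrist_force: [0.7, -0.3, -0.8]
width: 0.0207
yaxis [ 0.002 -0.009 -1.   ]
t 13.7 pos [ 346.6 -437.6  133.9] need tool cm [-0.87  1.37  9.29] x-axis yaw deg -73.1 w 20.7 F [ 0.7 -0.3 -0.8]
```

View pics/w4.png

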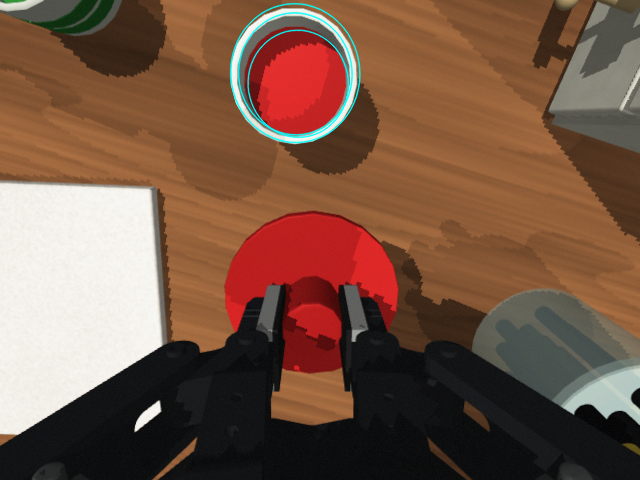

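Wrist overlay lies on the red jar's rim (295,74), so the jar is at (433,-402.5).

```bash

python3 -m pendant '[[-0.3,0,3,0,0],[-0.3,0,3,0,0],[-0.3,0.6,3,0,0],[0,0.6,0,0,0],[0,0,0,0,0],[0,0,0,0,0]]'; python3 go.py 433 -403 90
```

```text
time_s: 14.35
tool_pos: [0.4377, -0.3959, 0.1209]
tcp_rot: [-0.568, 0.572, -0.416, 0.421]
wrist_force: [-0.0, -0.5, 0.2]
width: 0.021
yaxis [ 0.002 -0.008 -1.   ]
t 14.35 pos [ 437.7 -395.9  120.9] need tool cm [ 0.51  3.09 -0.66] x-axis yaw deg -72.6 w 21.0 F [-0.  -0.5  0.2]
```

```bash

python3 -m pendant '[[0.5,1,-0.6,0,0],[0,1,0,0,0],[0,0.9,0,0,0],[0,0,0,0,0],[0,0,0,0,0]]'; python3 go.py 433 -403 86
```

```text
time_s: 14.85
tool_pos: [0.4311, -0.4045, 0.0893]
tcp_rot: [-0.567, 0.571, -0.418, 0.421]
wrist_force: [-0.2, 0.6, -1.2]
width: 0.0213
yaxis [ 0.001 -0.008 -1.   ]
t 14.85 pos [ 431.1 -404.5   89.3] need tool cm [-0.09  0.33  0.22] x-axis yaw deg -72.8 w 21.3 F [-0.2  0.6 -1.2]
```

```bash

python3 -m pendant '[[-0.1,0.3,0.2,0,0],[0,0,0,0,0],[0,0,0,0,0]]'; python3 go.py 433 -403 71
python3 -c "
from h import *
save('scene','s3',(70,235,150,325),5); save('side','t3',(360,100,430,190),5)
cv2.imwrite('pics/c4.png',np.hstack([cv2.imread('pics/s3.png'),cv2.imread('pics/t3.png')]))"
```

```text
time_s: 15.15
tool_pos: [0.4332, -0.4029, 0.0865]
tcp_rot: [-0.567, 0.571, -0.417, 0.422]
wrist_force: [0.4, 0.2, -0.6]
width: 0.021
yaxis [ 0.002 -0.008 -1.   ]
t 15.15 pos [ 433.2 -402.9   86.5] need tool cm [-0.01  1.55 -0.02] x-axis yaw deg -72.8 w 21.0 F [ 0.4  0.2 -0.6]
```

View pics/c4.png

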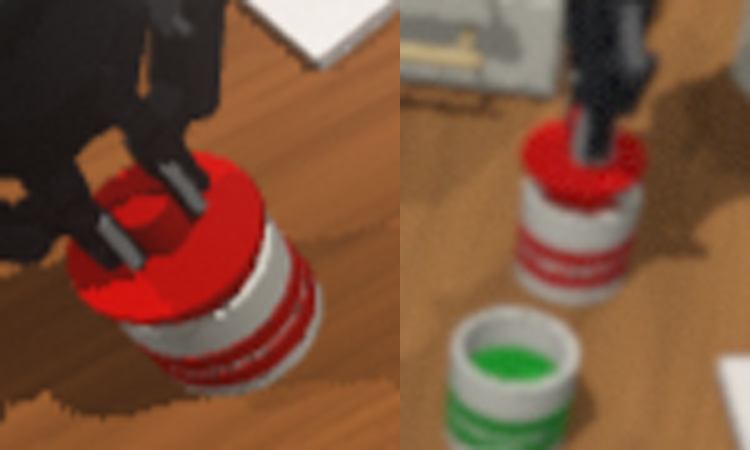

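Red lid is centred over its jar in both views, so I lower it.

```bash

python3 -m pendant '[[0,0.5,0,0,0],[0,0.5,0,0,0],[0,0.4,0,0,0],[0,0,0,0,0],[0,0,0,0,0]]'; python3 go.py 433 -403 70.5;python3 -m pendant '[[0,0.2,0,0,0],[0,0,0,0,0]]'; python3 go.py 433 -403 70.5
```

```text
time_s: 15.75
tool_pos: [0.4329, -0.403, 0.0711]
tcp_rot: [-0.567, 0.571, -0.417, 0.421]
wrist_force: [-0.7, 0.6, 0.1]
width: 0.0209
yaxis [ 0.001 -0.008 -1.   ]
t 15.75 pos [ 432.9 -403.    71.1] need tool cm [0.   0.06 0.01] x-axis yaw deg -72.8 w 20.9 F [-0.7  0.6  0.1]
time_s: 15.95
tool_pos: [0.4331, -0.4032, 0.0708]
tcp_rot: [-0.567, 0.571, -0.417, 0.422]
wrist_force: [-0.3, -0.0, -1.5]
width: 0.0208
yaxis [ 0.002 -0.009 -1.   ]
t 15.95 pos [ 433.1 -403.2   70.8] need tool cm [-0.03  0.03 -0.  ] x-axis yaw deg -72.8 w 20.8 F [-0.3 -0.  -1.5]
```

```bash

python3 -m pendant '[[0,0.1,0,0,0],[0,0,0,0,0.6],[0,0,0,0,0.6],[0,0,0,0,0.6],[0,0,0,0,0.6],[0,-2.5,0,0,0.8],[0,-3,0,0,1],[0,-3,0,0,1],[0,-3,0,0,1],[0,0,0,0,1],[0,0,0,0,1]]'; python3 go.py 438.7 179.2 180;
python3 -c "
from ov import *
c=(433,-402.5)
ov([(c,36,66),(c,36,60),(c,33,0)],[('scene',(75,255,150,330),5),('side',(360,110,435,185),5)],'pics/o4.png')"
```

```text
time_s: 17.05
tool_pos: [0.4327, -0.402, 0.1887]
tcp_rot: [-0.567, 0.571, -0.417, 0.422]
wrist_force: [-0.3, -0.6, -0.2]
width: 0.0854
yaxis [ 0.002 -0.008 -1.   ]
t 17.05 pos [ 432.7 -402.   188.7] need tool cm [-55.34   0.39  17.78] x-axis yaw deg -72.8 w 85.4 F [-0.3 -0.6 -0.2]
```

View pics/o4.png

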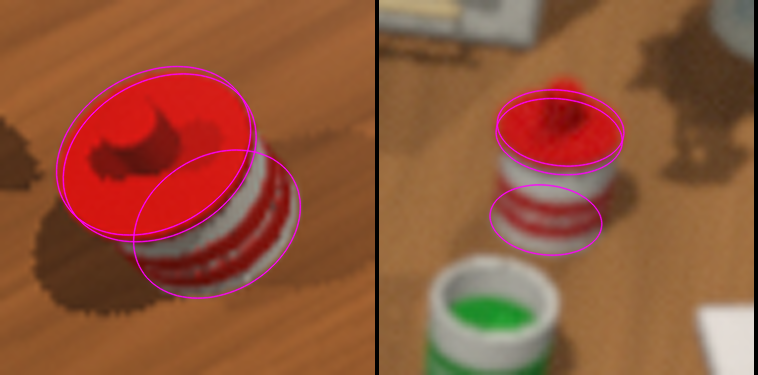

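Red lid seated (overlay matches). Now pot a.

```bash

python3 -m pendant '[[-4.6,0,1.48,0,1],[-4.6,0,1.48,0,1],[-4.6,0,1.48,0,1],[-4.6,0,1.48,0,1],[-4.6,0,1.48,0,1],[-4.6,0,1.48,0,1],[-4.6,0,1.48,0,1],[-4.6,0,1.48,0,1],[-4.6,0,1.48,0,1],[-4.6,0,1.48,0,1],[-4.6,0,1.48,0,1],[-4.6,0,1.48,0,1],[0,0,0,0,1],[0,0,0,0,1],[0,0,0,0,1]]'; python3 go.py 438.7 179.2 160
python3 -c "
from ov import *
f=robot.grab_frame('wrist'); im=f['pixels'].copy(); c=(.4387,.1792)
for c,r,z in((c,.035,.062),(c,.0325,.062),((.5692,.1137),.055,.005)):
  cv2.polylines(im,[(proj(f,circ(c,r,z))*8).round().astype(int)],True,(255,255,0),1,cv2.LINE_AA,3)
cv2.imwrite('pics/w5.png',im)
"
```

```text
time_s: 18.65
tool_pos: [0.4331, 0.1987, 0.1711]
tcp_rot: [-0.563, 0.575, -0.421, 0.418]
wrist_force: [-0.3, -0.1, -0.6]
width: 0.0854
yaxis [-0.014 -0.011 -1.   ]
t 18.65 pos [433.1 198.7 171.1] need tool cm [ 2.02  1.12 -0.02] x-axis yaw deg -72.8 w 85.4 F [-0.3 -0.1 -0.6]
```

View pics/w5.png

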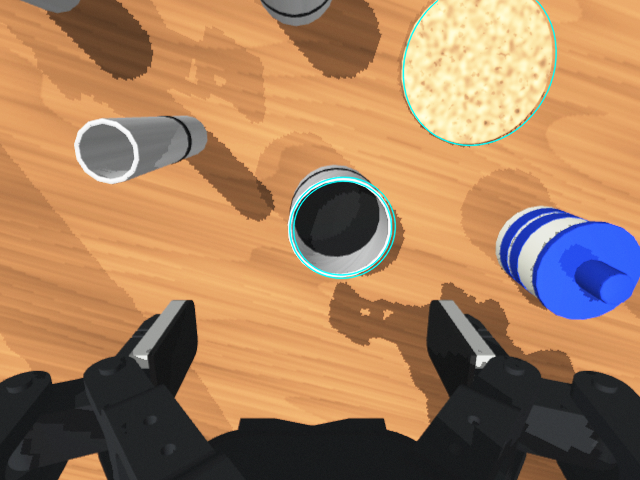

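Pot a (342,228) and the mat (480,70) both match their estimates in the wrist view.

```bash

python3 -m pendant '[[1.9,1,0,0,1],[0,2,0,0,1],[0,1.5,0,0,1],[0,0.5,0,0,1],[0,0,0,0,1],[0,0,0,0,1]]'; python3 go.py 438.7 179.2 110
```

```text
time_s: 19.3
tool_pos: [0.4397, 0.1732, 0.1205]
tcp_rot: [-0.561, 0.573, -0.424, 0.421]
wrist_force: [-1.1, 1.3, -0.6]
width: 0.0851
yaxis [-0.013 -0.012 -1.   ]
t 19.3 pos [439.7 173.2 120.5] need tool cm [-0.61  1.04  0.1 ] x-axis yaw deg -73.4 w 85.1 F [-1.1  1.3 -0.6]
```

```bash

python3 -m pendant '[[0,0,0,0,1]]'; python3 go.py 438.7 179.2 90
```

```text
time_s: 19.4
tool_pos: [0.4399, 0.1731, 0.121]
tcp_rot: [-0.561, 0.573, -0.424, 0.421]
wrist_force: [0.0, -0.0, 0.7]
width: 0.0854
yaxis [-0.013 -0.012 -1.   ]
t 19.4 pos [439.9 173.1 121. ] need tool cm [-0.64  3.09  0.11] x-axis yaw deg -73.4 w 85.4 F [ 0.  -0.   0.7]
```

```bash

python3 -m pendant '[[-0.6,1,0.1,0,1],[0,1,0,0,1],[0,1,0,0,1],[0,0,0,0,1],[0,0,0,0,1]]'; python3 go.py 438.7 179.2 25
```

```text
time_s: 19.9
tool_pos: [0.4387, 0.1799, 0.0886]
tcp_rot: [-0.561, 0.573, -0.423, 0.421]
wrist_force: [-0.6, -0.1, -0.1]
width: 0.0854
yaxis [-0.012 -0.011 -1.   ]
t 19.9 pos [438.7 179.9  88.6] need tool cm [0.02 6.36 0.08] x-axis yaw deg -73.3 w 85.4 F [-0.6 -0.1 -0.1]
```

```bash

python3 -m pendant '[[0,1.5,0,0,1],[0,1.5,0,0,1],[0,1.5,0,0,1],[0,1.5,0,0,1],[0,0.3,0,0,1],[0,0,0,0,1],[0,0,0,0,1]]'; python3 go.py 438.7 179.2 25
```

```text
time_s: 20.6
tool_pos: [0.439, 0.1792, 0.0253]
tcp_rot: [-0.562, 0.572, -0.423, 0.422]
wrist_force: [-0.4, 0.5, 1.2]
width: 0.0854
yaxis [-0.01 -0.01 -1.  ]
t 20.6 pos [439.  179.2  25.3] need tool cm [-0.01  0.03 -0.03] x-axis yaw deg -73.4 w 85.4 F [-0.4  0.5  1.2]
```

```bash

python3 -m pendant '[[0,0,0,0,0],[0,0,0,0,0],[0,0,0,0,0],[0,0,0,0,0],[0,0,0,0,0]]' 40; python3 go.py 438.7 179.2 25
python3 -m pendant '[[0,-1.5,0,0,0],[0,-1.5,0,0,0],[0,-1.5,0,0,0],[0,0,0,0,0],[0,0,0,0,0]]'; python3 go.py 569.2 113.7 70
```

```text
time_s: 21.1
tool_pos: [0.4398, 0.1796, 0.0275]
tcp_rot: [-0.563, 0.571, -0.422, 0.422]
wrist_force: [-0.0, 0.5, -1.0]
width: 0.0686
yaxis [-0.007 -0.009 -1.   ]
t 21.1 pos [439.8 179.6  27.5] need tool cm [ 0.    0.25 -0.11] x-axis yaw deg -73.3 w 68.6 F [-0.   0.5 -1. ]
time_s: 21.6
tool_pos: [0.4398, 0.1799, 0.0734]
tcp_rot: [-0.563, 0.572, -0.423, 0.422]
wrist_force: [-0.1, -0.4, -1.3]
width: 0.0686
yaxis [-0.008 -0.01  -1.   ]
t 21.6 pos [439.8 179.9  73.4] need tool cm [10.05  0.3  10.5 ] x-axis yaw deg -73.3 w 68.6 F [-0.1 -0.4 -1.3]
```

```bash

python3 -m pendant '[[2.5,0,2.6,0,0],[2.5,0,2.6,0,0],[2.5,0,2.6,0,0],[2.5,0,2.6,0,0],[0,0,0,0,0],[0,0,0,0,0],[0,0,0,0,0]]'; python3 go.py 569.2 113.7 45
python3 -c "
from ov import *
save('scene','x1'); save('side','x2')
cv2.imwrite('pics/c5.png',np.hstack([cv2.imread('pics/x1.png')[120:300,270:450],cv2.imread('pics/x2.png')[200:380,230:410]]).repeat(2,0).repeat(2,1))"
```

```text
time_s: 22.3
tool_pos: [0.5702, 0.1113, 0.0668]
tcp_rot: [-0.561, 0.574, -0.424, 0.42]
wrist_force: [-0.3, 0.4, -1.3]
width: 0.0682
yaxis [-0.015 -0.011 -1.   ]
t 22.3 pos [570.2 111.3  66.8] need tool cm [-0.27  2.18  0.01] x-axis yaw deg -73.2 w 68.2 F [-0.3  0.4 -1.3]
```

View pics/c5.png

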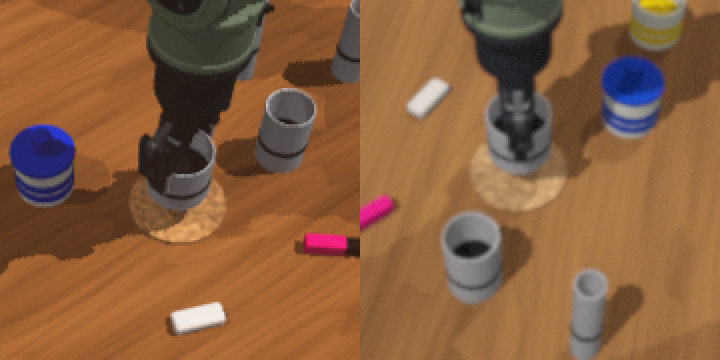

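```bash

python3 -m pendant '[[-0.27,1,0.1,0,0],[0,1,0,0,0],[0,0,0,0,0],[0,0,0,0,0]]'; python3 go.py 570.3 114 32.5
```

```text
time_s: 22.8
tool_pos: [0.5687, 0.1162, 0.0448]
tcp_rot: [-0.562, 0.574, -0.423, 0.418]
wrist_force: [-0.4, 0.9, -1.3]
width: 0.0682
yaxis [-0.016 -0.01  -1.   ]
t 22.8 pos [568.7 116.2  44.8] need tool cm [0.25 1.23 0.11] x-axis yaw deg -73.1 w 68.2 F [-0.4  0.9 -1.3]
```

```bash

python3 -m pendant '[[0.2,0.4,0.1,0,0],[0,0.3,0,0,0],[0,0,0,0,0],[0,0,0,0,0]]'; python3 go.py 570.3 114 32.5
```

```text
time_s: 23.2
tool_pos: [0.5704, 0.1142, 0.0374]
tcp_rot: [-0.562, 0.574, -0.423, 0.419]
wrist_force: [0.0, -0.8, -0.8]
width: 0.0685
yaxis [-0.016 -0.01  -1.   ]
t 23.2 pos [570.4 114.2  37.4] need tool cm [ 0.02  0.49 -0.01] x-axis yaw deg -73.1 w 68.5 F [ 0.  -0.8 -0.8]
```

```bash

python3 -m pendant '[[0,0.25,0,0,0],[0,0.2,0,0,0],[0,0.1,0,0,0],[0,0,0,0,0]]'; python3 go.py 570.3 114 32.5
python3 -m pendant '[[0,0,0,0,1],[0,0,0,0,1],[0,0,0,0,1],[0,0,0,0,1]]'; python3 go.py 570.3 114 32.5
```

```text
time_s: 23.6
tool_pos: [0.5705, 0.1142, 0.0317]
tcp_rot: [-0.562, 0.574, -0.423, 0.419]
wrist_force: [-0.2, -0.3, 0.5]
width: 0.0687
yaxis [-0.015 -0.01  -1.   ]
t 23.6 pos [570.5 114.2  31.7] need tool cm [ 0.02 -0.08 -0.02] x-axis yaw deg -73.1 w 68.7 F [-0.2 -0.3  0.5]
time_s: 24.0
tool_pos: [0.5707, 0.1142, 0.032]
tcp_rot: [-0.562, 0.574, -0.423, 0.419]
wrist_force: [-0.6, -0.2, 0.6]
width: 0.0851
yaxis [-0.015 -0.01  -1.   ]
t 24.0 pos [570.7 114.2  32. ] need tool cm [ 0.01 -0.05 -0.05] x-axis yaw deg -73.1 w 85.1 F [-0.6 -0.2  0.6]
```

```bash

python3 -m pendant '[[0,-1.5,0,0,1],[0,-2.5,0,0,1],[0,-3,0,0,1],[0,-3,0,0,1],[0,-3,0,0,1],[0,0,0,0,1],[0,0,0,0,1]]'; python3 go.py 583.3 253.7 170
python3 -c "
from ov import *
c=(569.2,113.7); b=(583.3,253.7)
ov([(c,35,67),(c,55,5),(b,28,84)],[('scene',(325,165,440,275),3.4),('side',(255,260,370,370),3.4)],'pics/o5.png')
f=robot.grab_frame('wrist'); im=f['pixels'].copy()
for c,r,z in((c,35,67),(b,28,84),(c,55,5),((535.5,413),21.5,106)):
  cv2.polylines(im,[(proj(f,circ(np.array(c)/1000,r/1000,z/1000))*8).round().astype(int)],True,(255,255,0),1,cv2.LINE_AA,3)
cv2.imwrite('pics/w6.png',im)
"
```

```text
time_s: 24.7
tool_pos: [0.5725, 0.1153, 0.1731]
tcp_rot: [-0.563, 0.573, -0.423, 0.42]
wrist_force: [0.2, -0.5, 0.2]
width: 0.0853
yaxis [-0.012 -0.009 -1.   ]
t 24.7 pos [572.5 115.3 173.1] need tool cm [-12.93   0.17   5.06] x-axis yaw deg -73.1 w 85.3 F [ 0.2 -0.5  0.2]
```

View pics/o5.png

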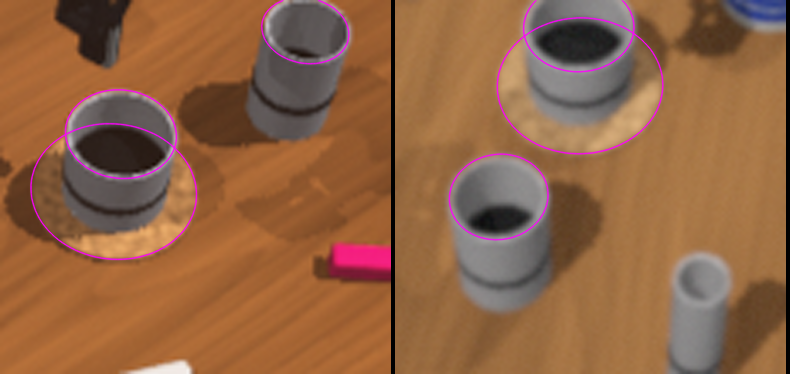

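View pics/w6.png

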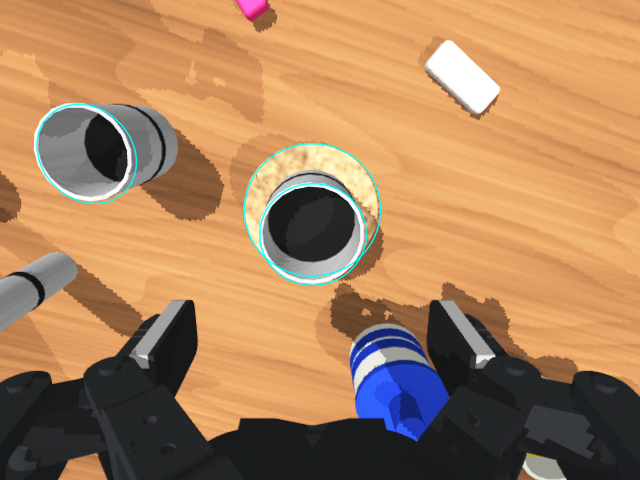

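Pot a is centred on the mat, with the overlays agreeing within about 1 mm. Now pot b.

```bash

python3 -m pendant '[[-4.3,0,1.7,0,1],[-4.3,0,1.7,0,1],[-4.3,0,1.7,0,1],[0,0,0,0,1],[0,0,0,0,1]]'; python3 go.py 583.3 253.7 112

```

```text
time_s: 25.35
tool_pos: [0.5828, 0.2566, 0.1659]
tcp_rot: [-0.559, 0.575, -0.425, 0.419]
wrist_force: [0.5, -1.3, 1.4]
width: 0.0854
yaxis [-0.02  -0.013 -1.   ]
t 25.35 pos [582.8 256.6 165.9] need tool cm [0.26 5.39 0.09] x-axis yaw deg -73.3 w 85.4 F [ 0.5 -1.3  1.4]
```

```bash

python3 -m pendant '[[0.25,2,0.2,0,1],[0,2,0,0,1],[0,1,0,0,1],[0,0,0,0,1],[0,0,0,0,1]]'; python3 go.py 583.3 253.7 58
python3 -c "
from ov import *
b=(583.3,253.7)
f=robot.grab_frame('wrist'); im=f['pixels'].copy()
for c,r,z in((b,28,84),((458.8,305.4),15,128),((535.5,413),21.5,106)):
  cv2.polylines(im,[(proj(f,circ(np.array(c)/1000,r/1000,z/1000))*8).round().astype(int)],True,(255,255,0),1,cv2.LINE_AA,3)
cv2.imwrite('pics/w7.png',im)
"
```

```text
time_s: 25.85
tool_pos: [0.5842, 0.2514, 0.1132]
tcp_rot: [-0.558, 0.576, -0.426, 0.42]
wrist_force: [-0.6, -0.1, 0.3]
width: 0.0858
yaxis [-0.022 -0.015 -1.   ]
t 25.85 pos [584.2 251.4 113.2] need tool cm [-0.29  5.52  0.12] x-axis yaw deg -73.4 w 85.8 F [-0.6 -0.1  0.3]
```

View pics/w7.png

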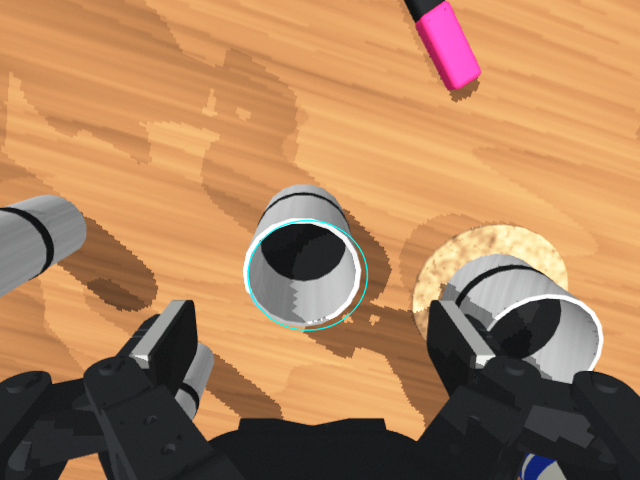

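Wrist view shows pot b about 5 px left and 3 px up of the estimate, so it is nearer (583.8,256).

```bash

python3 -m pendant '[[-0.45,1,0.2,0,1],[0,1.2,0,0,1],[0,1.2,0,0,1],[0,0,0,0,1],[0,0,0,0,1]]'; python3 go.py 583.8 255.9 58

```

```text
time_s: 26.4
tool_pos: [0.5844, 0.2564, 0.0772]
tcp_rot: [-0.558, 0.575, -0.425, 0.42]
wrist_force: [0.8, 0.6, -0.5]
width: 0.0858
yaxis [-0.021 -0.014 -1.   ]
t 26.4 pos [584.4 256.4  77.2] need tool cm [ 0.02  1.92 -0.03] x-axis yaw deg -73.4 w 85.8 F [ 0.8  0.6 -0.5]
```

```bash

python3 -m pendant '[[0,0.7,0,0,1],[0,0.7,0,0,1],[0,0.5,0,0,1],[0,0,0,0,1],[0,0,0,0,0],[0,0,0,0,0],[0,0,0,0,0],[0,0,0,0,0],[0,0,0,0,0]]' 40; python3 go.py 583.8 255.9 58
python3 -c "
from ov import *
b=(583.8,255.9)
f=robot.grab_frame('wrist'); im=f['pixels'].copy()
for c,r,z in((b,28,84),((458.8,305.4),15,128)):
  cv2.polylines(im,[(proj(f,circ(np.array(c)/1000,r/1000,z/1000))*8).round().astype(int)],True,(255,255,0),1,cv2.LINE_AA,3)
cv2.imwrite('pics/w8.png',im)
ov([(b,28,84)],[('scene',(365,145,450,230),4.4),('side',(240,280,325,365),4.4)],'pics/o8.png')
"
```

```text
time_s: 27.3
tool_pos: [0.5846, 0.2562, 0.0578]
tcp_rot: [-0.559, 0.575, -0.425, 0.42]
wrist_force: [0.2, -0.5, -1.5]
width: 0.0547
yaxis [-0.019 -0.014 -1.   ]
t 27.3 pos [584.6 256.2  57.8] need tool cm [ 0.01 -0.01 -0.09] x-axis yaw deg -73.4 w 54.7 F [ 0.2 -0.5 -1.5]
```

View pics/w8.png

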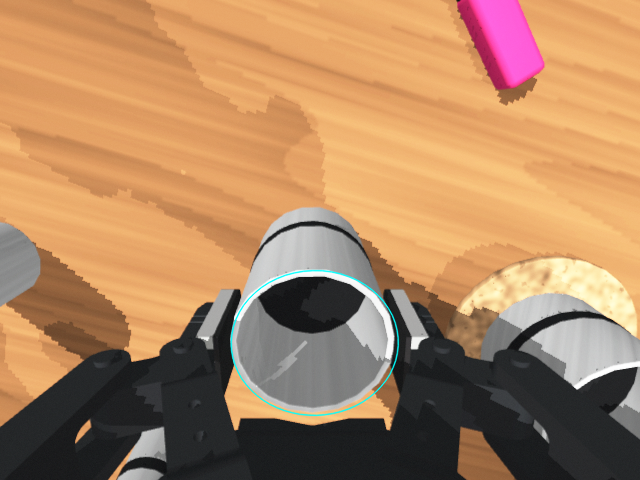

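View pics/o8.png

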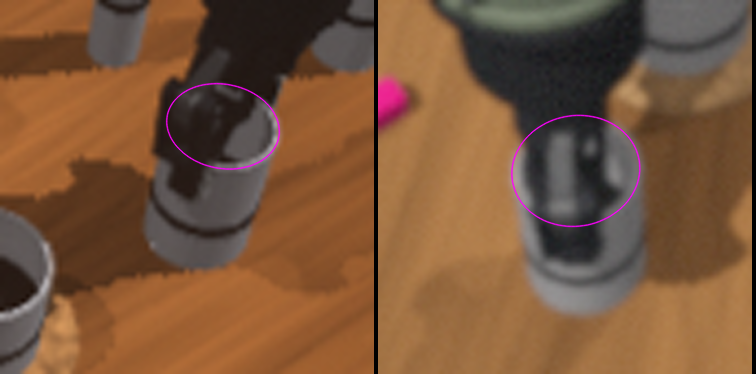

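```bash

python3 -m pendant '[[0,-2,0,0,0],[0,-3,0,0,0],[0,-3,0,0,0],[0,-2,0,0,0],[0,0,0,0,0],[4.3,0,-1.8,0,0],[4.3,0,-1.8,0,0],[4.3,0,-1.8,0,0],[0,0,0,0,0],[0,0,0,0,0],[0,0,0,0,0]]'; python3 go.py 569.8 114 85

```

```text
time_s: 28.55
tool_pos: [0.5687, 0.1138, 0.1585]
tcp_rot: [-0.558, 0.577, -0.426, 0.418]
wrist_force: [0.2, 0.3, -0.9]
width: 0.0545
yaxis [-0.025 -0.015 -1.   ]
t 28.55 pos [568.7 113.8 158.5] need tool cm [-0.04  7.34  0.32] x-axis yaw deg -73.3 w 54.5 F [ 0.2  0.3 -0.9]
```

```bash

python3 -m pendant '[[0,1,0.2,0,0],[0,1,0,0,0],[0,0.6,0,0,0],[0,0,0,0,0],[0,0,0,0,0]]'; python3 go.py 569.8 114 67
python3 -c "
from ov import *
c=(569,113.7)
ov([(c,35,67),(c,28,75),(c,55,5)],[('scene',(320,165,405,250),4.4),('side',(265,240,350,325),4.4)],'pics/o9.png')
"
```

```text
time_s: 29.05
tool_pos: [0.5693, 0.117, 0.128]
tcp_rot: [-0.558, 0.578, -0.425, 0.417]
wrist_force: [0.2, -0.5, -0.8]
width: 0.0547
yaxis [-0.027 -0.015 -1.   ]
t 29.05 pos [569.3 117.  128. ] need tool cm [0.26 6.1  0.15] x-axis yaw deg -73.1 w 54.7 F [ 0.2 -0.5 -0.8]
```

View pics/o9.png

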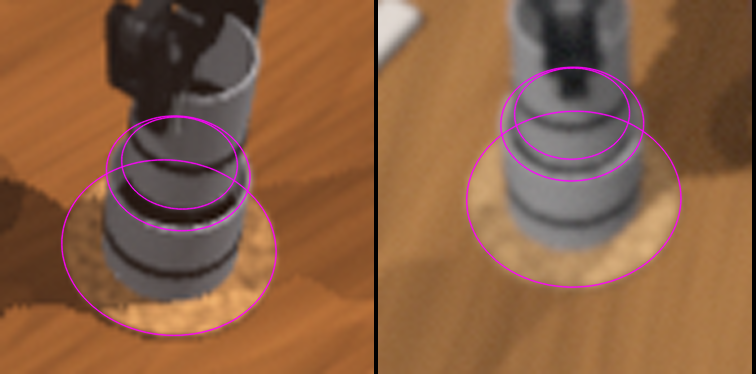

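```bash

python3 -m pendant '[[0.28,0,0.1,0,0],[0,0,0,0,0],[0,0,0,0,0]]'; python3 go.py 569.8 114 67
python3 -c "
from ov import *
c=(569,113.7)
ov([(c,35,67),(c,28,70)],[('scene',(320,165,405,250),4.4),('side',(265,240,350,325),4.4)],'pics/o10.png')
"
```

```text
time_s: 29.45
tool_pos: [0.5717, 0.1142, 0.1291]
tcp_rot: [-0.558, 0.578, -0.425, 0.417]
wrist_force: [-0.0, 0.2, -0.2]
width: 0.0548
yaxis [-0.025 -0.015 -1.   ]
t 29.45 pos [571.7 114.2 129.1] need tool cm [-0.08  6.21 -0.01] x-axis yaw deg -73.1 w 54.8 F [-0.   0.2 -0.2]
```

View pics/o10.png

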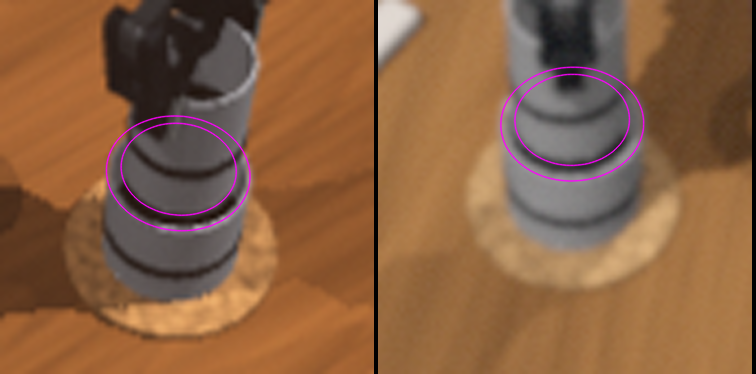

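Pot b's foot lies centred over pot a's mouth in both views, so I lower it.

```bash

python3 -m pendant '[[-0.05,0.6,0,0,0],[0,0.6,0,0,0],[0,0.6,0,0,0],[0,0,0,0,0],[0,0,0,0,0]]'; python3 go.py 569.8 114 67

```

```text
time_s: 30.05
tool_pos: [0.5707, 0.1145, 0.1089]
tcp_rot: [-0.558, 0.578, -0.425, 0.417]
wrist_force: [0.6, -0.2, -1.5]
width: 0.0551
yaxis [-0.026 -0.015 -1.   ]
t 30.05 pos [570.7 114.5 108.9] need tool cm [-0.01  4.19  0.02] x-axis yaw deg -73.1 w 55.1 F [ 0.6 -0.2 -1.5]
```

```bash

python3 -m pendant '[[0,0.7,0,0,0],[0,0.7,0,0,0],[0,0.7,0,0,0],[0,0.7,0,0,0],[0,0,0,0,0],[0,0,0,0,0]]'; python3 go.py 569.8 114 67

```

```text
time_s: 30.65
tool_pos: [0.5698, 0.114, 0.0781]
tcp_rot: [-0.558, 0.578, -0.425, 0.417]
wrist_force: [0.5, -0.2, -1.0]
width: 0.055
yaxis [-0.027 -0.015 -1.   ]
t 30.65 pos [569.8 114.   78.1] need tool cm [-0.01  1.11  0.03] x-axis yaw deg -73.1 w 55.0 F [ 0.5 -0.2 -1. ]
```

```bash

python3 -m pendant '[[0,0.4,0,0,0],[0,0.4,0,0,0],[0,0,0,0,0],[0,0,0,0,0]]'; python3 go.py 569.8 114 67
python3 -m pendant '[[0,0.2,0,0,0],[0,0.1,0,0,0],[0,0,0,0,0]]'; python3 go.py 569.8 114 67
python3 -c "
from ov import *
c=(569,113.7)
ov([(c,35,67),(c,28,93)],[('scene',(320,145,405,250),4.4),('side',(265,220,350,325),4.4)],'pics/o11.png')
"
```

```text
time_s: 31.05
tool_pos: [0.5698, 0.1139, 0.0698]
tcp_rot: [-0.558, 0.578, -0.425, 0.417]
wrist_force: [0.3, -0.2, -1.4]
width: 0.0546
yaxis [-0.026 -0.015 -1.   ]
t 31.05 pos [569.8 113.9  69.8] need tool cm [-0.01  0.28  0.01] x-axis yaw deg -73.1 w 54.6 F [ 0.3 -0.2 -1.4]
time_s: 31.35
tool_pos: [0.5698, 0.1139, 0.0668]
tcp_rot: [-0.558, 0.578, -0.425, 0.417]
wrist_force: [-0.3, -0.4, -1.3]
width: 0.0545
yaxis [-0.026 -0.015 -1.   ]
t 31.35 pos [569.8 113.9  66.8] need tool cm [-0.01 -0.02 -0.  ] x-axis yaw deg -73.1 w 54.5 F [-0.3 -0.4 -1.3]
```

View pics/o11.png

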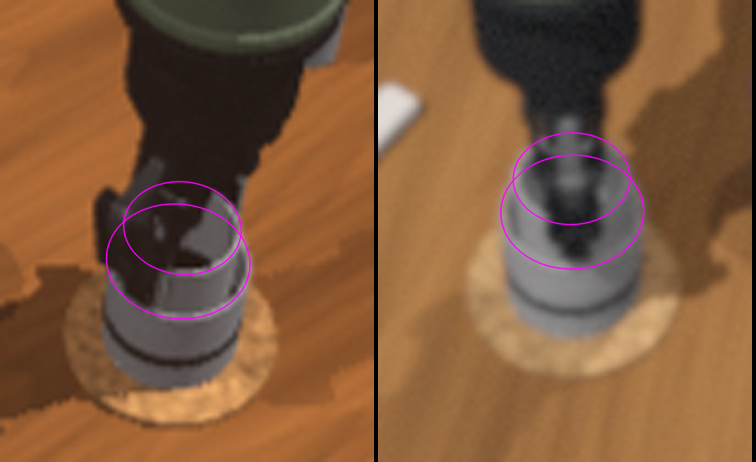

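```bash

python3 -m pendant '[[0,0,0,0,0.9],[0,0,0,0,0.9],[0,0,0,0,0.9],[0,-1.5,0,0,0.9],[0,-2.5,0,0,1],[0,-3,0,0,1],[0,-3,0,0,1],[0,-2,0,0,1],[0,0,0,0,1],[0,0,0,0,1]]'; python3 go.py 535.5 413 190
python3 -c "
from ov import *
c=(569,113.7); C=(535.5,413)
ov([(c,35,67),(c,28,93)],[('scene',(320,145,405,250),4.4),('side',(265,220,350,325),4.4)],'pics/o12.png')
f=robot.grab_frame('wrist'); im=f['pixels'].copy()
for c,r,z in((c,35,67),(c,28,93),(C,21.5,106)):
  cv2.polylines(im,[(proj(f,circ(np.array(c)/1000,r/1000,z/1000))*8).round().astype(int)],True,(255,255,0),1,cv2.LINE_AA,3)
cv2.imwrite('pics/w12.png',im)
"
```

```text
time_s: 32.45
tool_pos: [0.5728, 0.1156, 0.1915]
tcp_rot: [-0.558, 0.578, -0.425, 0.417]
wrist_force: [0.5, 0.1, -0.4]
width: 0.0853
yaxis [-0.026 -0.015 -1.   ]
t 32.45 pos [572.8 115.6 191.5] need tool cm [-29.54  -0.2    5.07] x-axis yaw deg -73.1 w 85.3 F [ 0.5  0.1 -0.4]
```

View pics/o12.png

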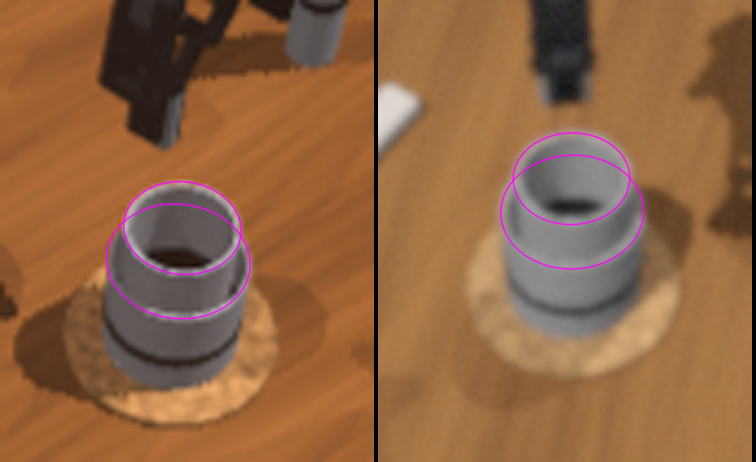

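View pics/w12.png

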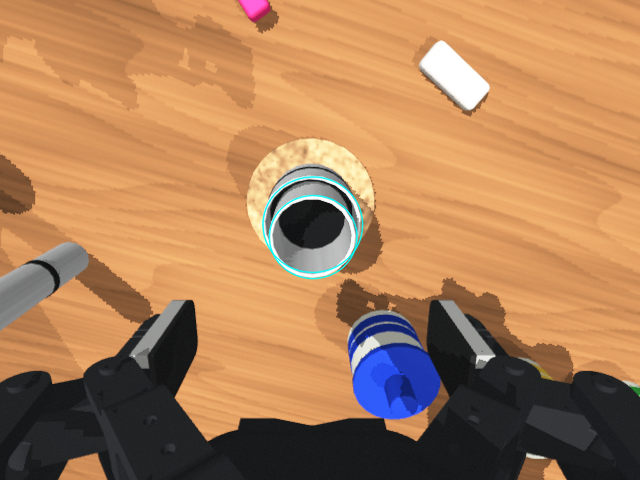

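Pot b is nested: rim at 93 mm, overlay exact in both views. Before pot c I check the background cup near it.

```bash
python3 -c "
from h import *
f=robot.grab_frame('scene')
for u,v in((470,100),(520,125),(450,100)): print(px2w(f,u,v,0).round(3))"
python3 -m pendant '[[-3.7,0,0.6,0,1],[-3.7,0,0.6,0,1],[-3.7,0,0.6,0,1],[-3.7,0,0.6,0,1],[-3.7,0,0.6,0,1],[-3.7,0,0.6,0,1],[-3.7,0,0.6,0,1],[-3.4,0,0.6,0,1],[0,0,0,0,1],[0,0,0,0,1],[0,0,0,0,1]]'; python3 go.py 535.5 413 140
python3 -c "
from ov import *
C=(535.5,413)
f=robot.grab_frame('wrist'); im=f['pixels'].copy()
for c,r,z in(((458.8,305.4),15,128),(C,21.5,106)):
  cv2.polylines(im,[(proj(f,circ(np.array(c)/1000,r/1000,z/1000))*8).round().astype(int)],True,(255,255,0),1,cv2.LINE_AA,3)
cv2.imwrite('pics/w13.png',im)
"
```

```text
[0.432 0.62  0.   ]
[0.578 0.656 0.   ]
[0.399 0.576 0.   ]
time_s: 33.75
tool_pos: [0.5298, 0.4186, 0.1778]
tcp_rot: [-0.553, 0.581, -0.428, 0.417]
wrist_force: [-0.8, -0.1, -1.2]
width: 0.0854
yaxis [-0.036 -0.023 -0.999]
t 33.75 pos [529.8 418.6 177.8] need tool cm [0.66 3.77 0.54] x-axis yaw deg -73.3 w 85.4 F [-0.8 -0.1 -1.2]
```

View pics/w13.png

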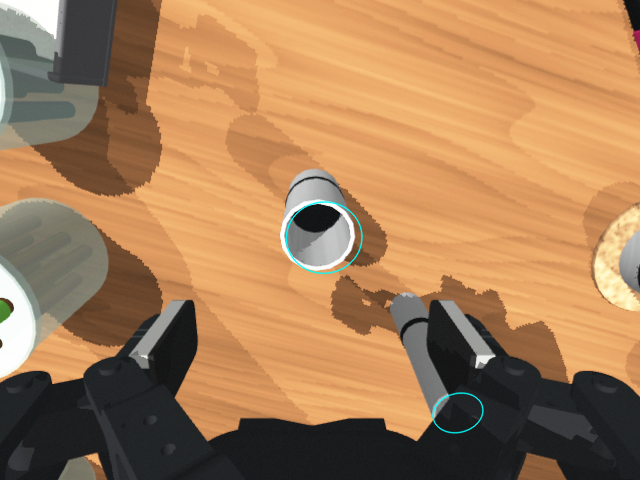

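Wrist view shows pot c at (318,235) against the overlay at (324,238), about 3 mm off. The jaws will centre that axis.

```bash

python3 -m pendant '[[0.5,1.3,0.6,0,1],[0,1.3,0,0,1],[0,0.8,0,0,1],[0,0,0,0,1],[0,0,0,0,1]]'; python3 go.py 535.7 415 81
python3 -c "
from ov import *
C=(535.7,415)
f=robot.grab_frame('wrist'); im=f['pixels'].copy()
for c,r,z in(((458.8,305.4),15,128),(C,21.5,106)):
  cv2.polylines(im,[(proj(f,circ(np.array(c)/1000,r/1000,z/1000))*8).round().astype(int)],True,(255,255,0),1,cv2.LINE_AA,3)
cv2.imwrite('pics/w14.png',im)
ov([(C,21.5,106),(C,21.5,0)],[('scene',(410,95,495,180),4.4),('side',(245,370,330,455),4.4)],'pics/o14.png',{'scene':'pics/scene0.png','side':'pics/side0.png'})
"
```

```text
time_s: 34.3
tool_pos: [0.5389, 0.4099, 0.141]
tcp_rot: [-0.551, 0.581, -0.429, 0.419]
wrist_force: [0.1, -0.6, -0.1]
width: 0.0854
yaxis [-0.036 -0.024 -0.999]
t 34.3 pos [538.9 409.9 141. ] need tool cm [-0.66  5.99  0.08] x-axis yaw deg -73.6 w 85.4 F [ 0.1 -0.6 -0.1]
```

View pics/w14.png

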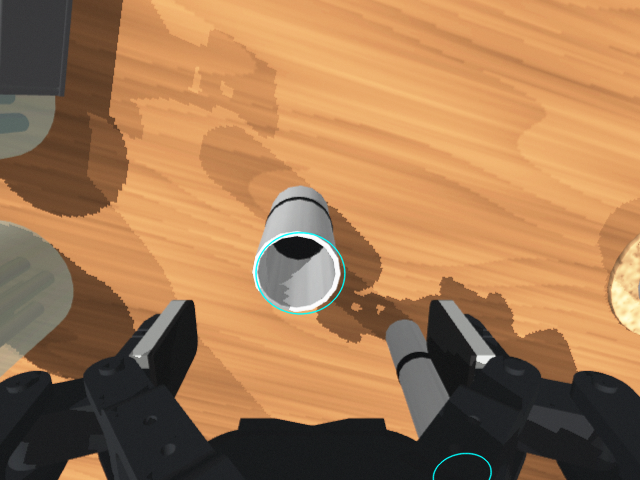

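View pics/o14.png

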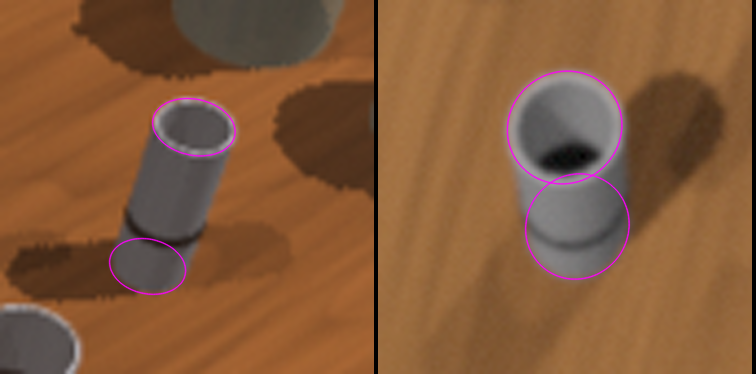

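```bash

python3 -m pendant '[[-0.7,0.6,0.1,0,1],[0,0.8,0,0,1],[0,0.6,0,0,1],[0,0,0,0,1],[0,0,0,0,1]]'; python3 go.py 535.6 415.8 81
```

```text
time_s: 34.95
tool_pos: [0.5366, 0.418, 0.1197]
tcp_rot: [-0.552, 0.58, -0.428, 0.418]
wrist_force: [-0.9, -0.3, 0.1]
width: 0.0855
yaxis [-0.035 -0.024 -0.999]
t 34.95 pos [536.6 418.  119.7] need tool cm [ 0.13  3.88 -0.  ] x-axis yaw deg -73.5 w 85.5 F [-0.9 -0.3  0.1]
```

```bash

python3 -m pendant '[[0.1,1,0,0,1],[0,1,0,0,1],[0,1,0,0,1],[0,0.8,0,0,1],[0,0,0,0,1],[0,0,0,0,1]]'; python3 go.py 535.6 415.8 81
```

```text
time_s: 35.55
tool_pos: [0.5354, 0.4155, 0.0778]
tcp_rot: [-0.552, 0.581, -0.428, 0.418]
wrist_force: [0.4, -0.7, -0.1]
width: 0.085
yaxis [-0.036 -0.024 -0.999]
t 35.55 pos [535.4 415.5  77.8] need tool cm [-0.02 -0.32  0.01] x-axis yaw deg -73.6 w 85.0 F [ 0.4 -0.7 -0.1]
```

```bash

python3 -m pendant '[[0,-0.3,0,0,1],[0,0,0,0,1],[0,0,0,0,0],[0,0,0,0,0],[0,0,0,0,0],[0,0,0,0,0],[0,0,0,0,0],[0,0,0,0,0]]'; python3 go.py 535.6 415.8 81
python3 -c "
from ov import *
C=(535.6,415.8)
f=robot.grab_frame('wrist'); im=f['pixels'].copy()
for c,r,z in((C,21.5,106),):
  cv2.polylines(im,[(proj(f,circ(np.array(c)/1000,r/1000,z/1000))*8).round().astype(int)],True,(255,255,0),1,cv2.LINE_AA,3)
cv2.imwrite('pics/w15.png',im)
"
```

```text
time_s: 36.35
tool_pos: [0.5361, 0.4162, 0.0827]
tcp_rot: [-0.553, 0.58, -0.428, 0.418]
wrist_force: [1.0, 1.0, 1.6]
width: 0.0414
yaxis [-0.034 -0.023 -0.999]
t 36.35 pos [536.1 416.2  82.7] need tool cm [ 0.02  0.17 -0.06] x-axis yaw deg -73.5 w 41.4 F [1.  1.  1.6]
```

View pics/w15.png

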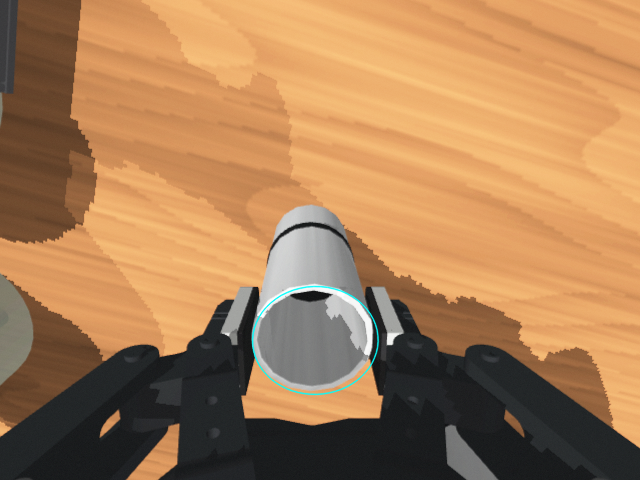

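```bash

python3 -m pendant '[[0,-2,0,0,0],[0,-3,0,0,0],[0,-3,0,0,0],[0,-3,0,0,0],[0,-1,0,0,0],[0,0,0,0,0],[3.7,0,-0.65,0,0],[3.7,0,-0.65,0,0],[3.7,0,-0.65,0,0],[3.7,0,-0.65,0,0],[3.7,0,-0.65,0,0],[3.7,0,-0.65,0,0],[3.7,0,-0.65,0,0],[3.4,0,-0.6,0,0],[0,0,0,0,0],[0,0,0,0,0],[0,0,0,0,0]]'; python3 go.py 569.6 114 182

```

```text
time_s: 38.1
tool_pos: [0.5679, 0.1104, 0.1967]
tcp_rot: [-0.546, 0.587, -0.431, 0.414]
wrist_force: [0.1, -0.4, -1.3]
width: 0.0416
yaxis [-0.055 -0.033 -0.998]
t 38.1 pos [567.9 110.4 196.7] need tool cm [-0.32  1.45  0.36] x-axis yaw deg -73.4 w 41.6 F [ 0.1 -0.4 -1.3]
```

Tilt has drifted to 3.7°. I test whether slow-up and fast-down strokes bring it back.

```bash

python3 -m pendant '[[0,-1.5,0,0,0],[0,-1.5,0,0,0],[0,-1.5,0,0,0],[0,-1.5,0,0,0],[0,-1.5,0,0,0],[0,-1.5,0,0,0],[0,0,0,0,0],[0,0,0,0,0]]'; python3 go.py 569.6 114 182
python3 -m pendant '[[0,3.5,0,0,0],[0,3.5,0,0,0],[0,0,0,0,0],[0,0,0,0,0]]'; python3 go.py 569.6 114 182

```

```text
time_s: 38.9
tool_pos: [0.5704, 0.1223, 0.2847]
tcp_rot: [-0.547, 0.591, -0.43, 0.409]
wrist_force: [0.3, -0.4, -2.0]
width: 0.0417
yaxis [-0.061 -0.032 -0.998]
t 38.9 pos [570.4 122.3 284.7] need tool cm [ 0.63 10.28  0.38] x-axis yaw deg -72.7 w 41.7 F [ 0.3 -0.4 -2. ]
time_s: 39.3
tool_pos: [0.5651, 0.1215, 0.2112]
tcp_rot: [-0.547, 0.592, -0.43, 0.408]
wrist_force: [0.0, -0.9, -1.6]
width: 0.0416
yaxis [-0.063 -0.033 -0.997]
t 39.3 pos [565.1 121.5 211.2] need tool cm [0.81 2.91 0.41] x-axis yaw deg -72.6 w 41.6 F [ 0.  -0.9 -1.6]
```

```bash

python3 -m pendant '[[0,-1,0,0,0],[0,-1,0,0,0],[0,-1,0,0,0],[0,-1,0,0,0],[0,0,0,0,0],[0,0,0,0,0]]' | grep rot; python3 go.py 569.6 114 182|head -1
python3 -m pendant '[[0,0,-1,0,0],[0,0,-1,0,0],[0,0,-1,0,0],[0,0,-1,0,0],[0,0,0,0,0],[0,0,0,0,0]]' | grep rot; python3 go.py 569.6 114 182
python3 -m pendant '[[0,0,4,0,0],[0,0,0,0,0],[0,0,0,0,0]]' | grep rot; python3 go.py 569.6 114 182

```

```text
tcp_rot: [-0.549, 0.589, -0.428, 0.41]
yaxis [-0.054 -0.031 -0.998]
tcp_rot: [-0.55, 0.589, -0.427, 0.41]
yaxis [-0.053 -0.03  -0.998]
t 40.5 pos [530.7 111.3 265. ] need tool cm [0.8  8.07 4.27] x-axis yaw deg -72.6 w 41.6 F [ 0.2  0.1 -0.9]
tcp_rot: [-0.549, 0.59, -0.428, 0.409]
yaxis [-0.055 -0.031 -0.998]
t 40.8 pos [570.1 123.6 261.8] need tool cm [0.8  8.   0.16] x-axis yaw deg -72.6 w 41.2 F [-0.8 -0.1 -0.7]
```

```bash

python3 -m pendant '[[0,-4,0,0,0],[0,-4,0,0,0],[0,0,0,0,0],[0,0,0,0,0]]' | grep pos; python3 go.py 569.6 114 182|head -1
python3 -m pendant '[[0,1,0,0,0],[0,1,0,0,0],[0,1,0,0,0],[0,1,0,0,0],[0,1,0,0,0],[0,1,0,0,0],[0,1,0,0,0],[0,1,0,0,0],[0,0,0,0,0],[0,0,0,0,0]]' | grep pos; python3 go.py 569.6 114 182

```

```text
tool_pos: [0.5743, 0.1262, 0.3435]
yaxis [-0.057 -0.031 -0.998]
tool_pos: [0.5663, 0.123, 0.2546]
yaxis [-0.065 -0.033 -0.997]
t 42.2 pos [566.3 123.  254.6] need tool cm [0.87 7.25 0.57] x-axis yaw deg -72.6 w 41.8 F [-0.1  0.  -1. ]
```

```bash

python3 -m pendant '[[0,-0.5,0,0,0],[0,-0.5,0,0,0],[0,-0.5,0,0,0],[0,-0.5,0,0,0],[0,-0.5,0,0,0],[0,-0.5,0,0,0],[0,-0.5,0,0,0],[0,-0.5,0,0,0],[0,-0.5,0,0,0],[0,-0.5,0,0,0],[0,0,0,0,0],[0,0,0,0,0]]' | grep pos; python3 go.py 569.6 114 182|head -1
python3 -m pendant '[[0,4.5,0,0,0],[0,4.5,0,0,0],[0,0,0,0,0],[0,0,0,0,0]]' | grep pos; python3 go.py 569.6 114 182

```

```text
tool_pos: [0.5703, 0.1249, 0.3108]
yaxis [-0.063 -0.032 -0.997]
tool_pos: [0.5651, 0.122, 0.2202]
yaxis [-0.061 -0.032 -0.998]
t 43.8 pos [565.1 122.  220.2] need tool cm [0.85 3.81 0.45] x-axis yaw deg -72.6 w 41.6 F [ 0.4  0.4 -0.4]
```

Tilt is not easily undone. At about 1.6° relative to the grasp, the pot still fits (±4 mm clearance), so I compensate for the foot offset and continue gently.

```bash

python3 -m pendant '[[0.4,1,0.4,0,0],[0.4,1,0.35,0,0],[0,0.6,0,0,0],[0,0,0,0,0],[0,0,0,0,0],[0,0,0,0,0]]' | grep pos; python3 go.py 570.8 114.4 182

```

```text
tool_pos: [0.5761, 0.1154, 0.1964]
yaxis [-0.055 -0.031 -0.998]
t 44.4 pos [576.1 115.4 196.4] need tool cm [-0.08  1.47 -0.44] x-axis yaw deg -72.6 w 42.0 F [ 0.1 -0.3 -1. ]
```

```bash

python3 -m pendant '[[-0.05,0.5,-0.3,0,0],[0,0.4,-0.1,0,0],[0,0,0,0,0],[0,0,0,0,0]]' | grep pos; python3 go.py 570.5 114.4 176
python3 -c "
from ov import *
c=(569,113.7)
ov([(c,28,93),(c,21.5,100),(c,21.5,95)],[('scene',(315,130,400,235),4.4),('side',(265,205,350,310),4.4)],'pics/o16.png')
"
```

```text
tool_pos: [0.5711, 0.1146, 0.1874]
yaxis [-0.054 -0.031 -0.998]
t 44.8 pos [571.1 114.6 187.4] need tool cm [-0.02  1.14  0.  ] x-axis yaw deg -72.6 w 41.6 F [-0.2  0.6 -0.4]
```

View pics/o16.png

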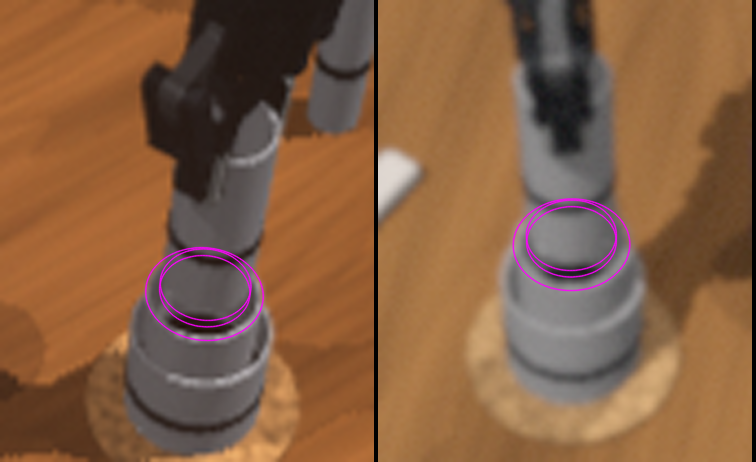

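Pot c's foot is centred over pot b's mouth in both views (scene tile (205,315), side tile (570,268)).

```bash

python3 -m pendant '[[0,0.6,0,0,0],[0,0.6,0,0,0],[0,0.6,0,0,0],[0,0.4,0,0,0],[0,0,0,0,0],[0,0,0,0,0]]' | grep pos; python3 go.py 570.3 114.4 140

```

```text
tool_pos: [0.5698, 0.1138, 0.1631]
yaxis [-0.055 -0.031 -0.998]
t 45.5 pos [569.8 113.8 163.1] need tool cm [-0.07  2.3   0.21] x-axis yaw deg -72.6 w 41.5 F [-0.6 -0.3 -2. ]
```

```bash

python3 -m pendant '[[-0.05,0.6,0.08,0,0],[0,0.6,0.06,0,0],[0,0.6,0.04,0,0],[0,0.6,0.04,0,0],[0,0.6,0.04,0,0],[0,0,0,0,0],[0,0,0,0,0]]' | grep pos; python3 go.py 570.3 114.4 98

```

```text
tool_pos: [0.5706, 0.1142, 0.1301]
yaxis [-0.055 -0.031 -0.998]
t 46.2 pos [570.6 114.2 130.1] need tool cm [-0.07  3.2   0.18] x-axis yaw deg -72.6 w 41.5 F [ 1.  -0.5 -0.6]
```

```bash

python3 -m pendant '[[0,0.6,0.04,0,0],[0,0.6,0.04,0,0],[0,0.6,0.04,0,0],[0,0.6,0.04,0,0],[0,0,0,0,0],[0,0,0,0,0]]' | grep pos; python3 go.py 570.3 114.4 96

```

```text
tool_pos: [0.5709, 0.1139, 0.1039]
yaxis [-0.055 -0.031 -0.998]
t 46.8 pos [570.9 113.9 103.9] need tool cm [-0.07  0.79  0.01] x-axis yaw deg -72.6 w 41.6 F [ 1.2 -0.1 -1.2]
```

```bash

python3 -m pendant '[[0,0.4,0.03,0,0],[0,0.3,0.02,0,0],[0,0,0,0,0],[0,0,0,0,0]]' | grep pos; python3 go.py 570.3 114.4 96
python3 -m pendant '[[0,0.1,0,0,0],[0,0.1,0,0,0],[0,0,0,0,0]]' | grep pos; python3 go.py 570.3 114.4 96
python3 -c "
from ov import *
c=(569,113.7)
ov([(c,28,93),(c,21.5,119),(c,35,67)],[('scene',(315,130,400,235),4.4),('side',(265,205,350,310),4.4)],'pics/o17.png')
"
```

```text
tool_pos: [0.5711, 0.1138, 0.0966]
yaxis [-0.054 -0.031 -0.998]
t 47.2 pos [571.1 113.8  96.6] need tool cm [-0.08  0.06 -0.06] x-axis yaw deg -72.6 w 41.9 F [ 1.  -0.3 -1.3]
tool_pos: [0.5716, 0.1139, 0.0962]
yaxis [-0.052 -0.03  -0.998]
t 47.5 pos [571.6 113.9  96.2] need tool cm [-0.08  0.03 -0.11] x-axis yaw deg -72.6 w 41.6 F [-0.1 -0.  -1. ]
```

View pics/o17.png

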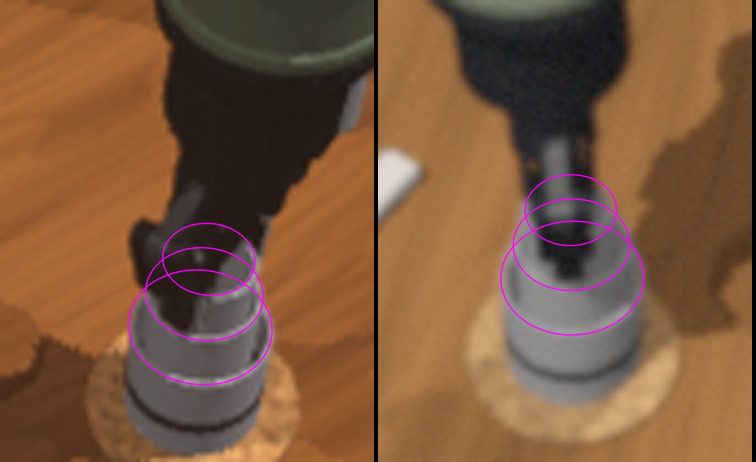

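```bash

python3 -m pendant '[[0,0,0,0,0.9],[0,0,0,0,0.9],[0,0,0,0,0.9],[0,0,0,0,0.9],[0,-1,-0.05,0,1],[0,-1.5,-0.07,0,1],[0,-2,-0.1,0,1],[0,-2,-0.1,0,1],[0,-2,-0.1,0,1],[0,-2,0,0,1],[0,-1,0,0,1],[0,0,0,0,1],[0,0,0,0,1]]'|grep pos; python3 go.py 458.8 305.4 200
python3 -c "
from ov import *
c=(569,113.7); C=(458.8,305.4)
ov([(c,28,93),(c,21.5,119),(c,35,67)],[('scene',(315,130,400,235),4.4),('side',(265,205,350,310),4.4)],'pics/o18.png')
f=robot.grab_frame('wrist'); im=f['pixels'].copy()
for c,r,z in((c,35,67),(c,28,93),(c,21.5,119),(C,15,128)):
  cv2.polylines(im,[(proj(f,circ(np.array(c)/1000,r/1000,z/1000))*8).round().astype(int)],True,(255,255,0),1,cv2.LINE_AA,3)
cv2.imwrite('pics/w18.png',im)
"
```

```text
tool_pos: [0.5733, 0.1159, 0.2191]
yaxis [-0.052 -0.03  -0.998]
t 48.9 pos [573.3 115.9 219.1] need tool cm [-21.52   1.92  -5.17] x-axis yaw deg -72.6 w 85.3 F [-0.2 -0.1 -0.6]
```

View pics/o18.png

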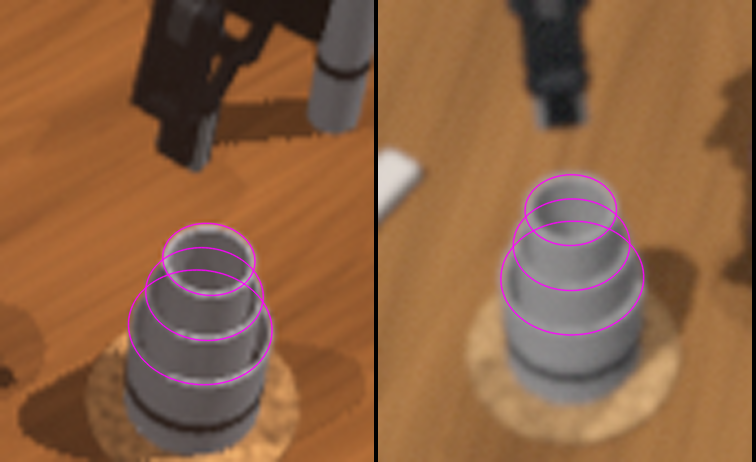

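View pics/w18.png

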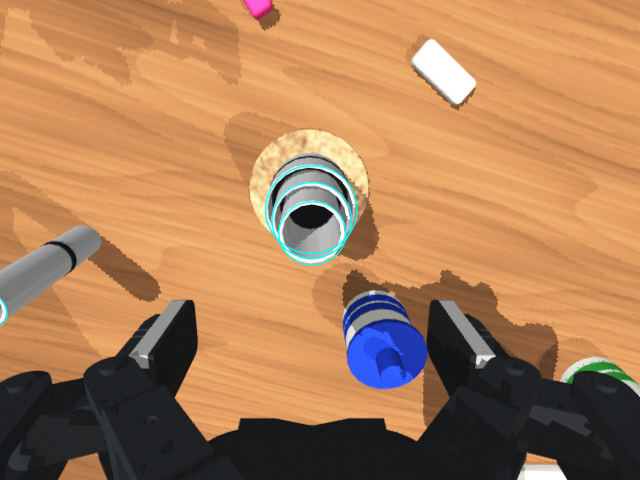

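Pot c nests correctly: rim at 119 mm matches in every view. Next is pot d, with gentler moves.

```bash

python3 -m pendant '[[-1,0,-0.2,0,1],[-2,0,-0.5,0,1],[-2.3,0,-0.6,0,1],[-2.3,0,-0.6,0,1],[-2.3,0,-0.6,0,1],[-2.3,0,-0.6,0,1],[-2.3,0,-0.6,0,1],[-2.3,0,-0.6,0,1],[-2,0,-0.5,0,1],[-1.3,0,-0.3,0,1],[-0.7,0,-0.2,0,1],[-0.4,0,0,0,1],[0,0,0,0,1],[0,0,0,0,1],[0,0,0,0,1]]'|grep pos; python3 go.py 458.8 305.4 170
python3 -c "
from ov import *
c=(569,113.7); C=(458.8,305.4)
f=robot.grab_frame('wrist'); im=f['pixels'].copy()
for c,r,z in((C,15,128),):
  cv2.polylines(im,[(proj(f,circ(np.array(c)/1000,r/1000,z/1000))*8).round().astype(int)],True,(255,255,0),1,cv2.LINE_AA,3)
cv2.imwrite('pics/w19.png',im)
"
```

```text
tool_pos: [0.4494, 0.3127, 0.2137]
yaxis [-0.06  -0.034 -0.998]
t 50.55 pos [449.4 312.7 213.7] need tool cm [0.92 4.33 0.97] x-axis yaw deg -72.6 w 85.5 F [-0.2 -0.4 -0.4]
```

View pics/w19.png

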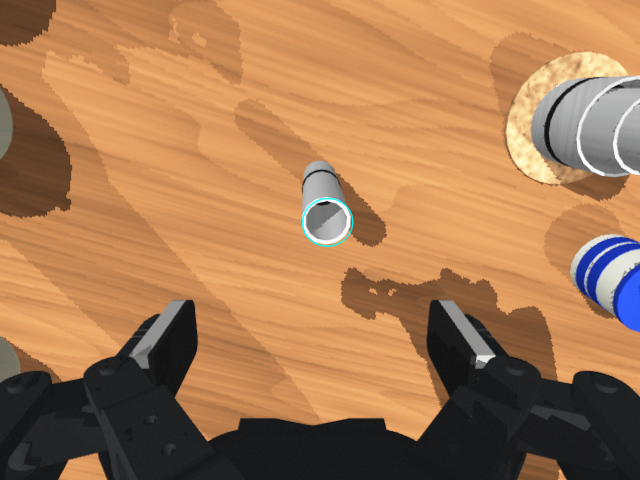

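```bash

python3 -m pendant '[[0.3,0.6,0.3,0,1],[0.3,1,0.3,0,1],[0.2,1,0.3,0,1],[0,1,0.1,0,1],[0,1,0,0,1],[0,0.5,0,0,1],[0,0,0,0,1],[0,0,0,0,1]]'|grep pos; python3 go.py 458.8 305.6 104
```

```text
tool_pos: [0.4593, 0.3043, 0.1564]
yaxis [-0.062 -0.035 -0.997]
t 51.4 pos [459.3 304.3 156.4] need tool cm [-0.22  5.23  0.36] x-axis yaw deg -72.7 w 85.0 F [ 0.2 -0.2  0. ]
```

```bash

python3 -m pendant '[[-0.1,0.6,0.1,0,1],[-0.05,1,0.1,0,1],[0,1,0.06,0,1],[0,1,0.06,0,1],[0,0.8,0.05,0,1],[0,0.3,0,0,1],[0,0,0,0,1],[0,0,0,0,1]]'|grep pos; python3 go.py 458.8 305.6 104
python3 -c "
from ov import *
C=(458.8,305.6)
f=robot.grab_frame('wrist'); im=f['pixels'].copy()
for c,r,z in((C,15,128),):
  cv2.polylines(im,[(proj(f,circ(np.array(c)/1000,r/1000,z/1000))*8).round().astype(int)],True,(255,255,0),1,cv2.LINE_AA,3)
cv2.imwrite('pics/w20.png',im)
"
```

```text
tool_pos: [0.4594, 0.3055, 0.1051]
yaxis [-0.062 -0.035 -0.997]
t 52.2 pos [459.4 305.5 105.1] need tool cm [-0.03  0.11 -0.05] x-axis yaw deg -72.7 w 85.0 F [-0.3  0.2 -0. ]
```

View pics/w20.png

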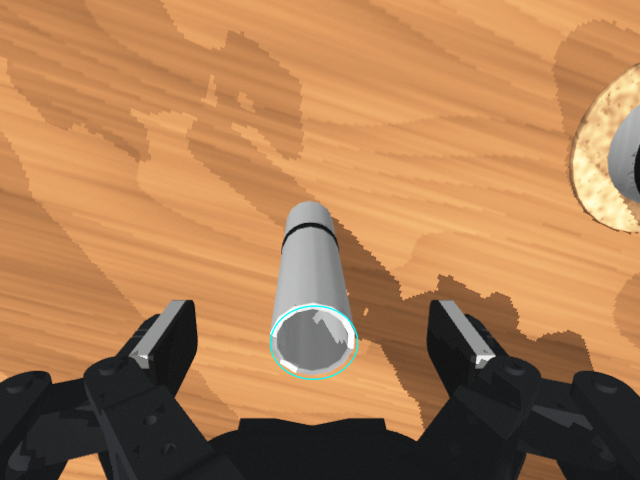

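```bash

python3 -m pendant '[[0,0,0,0,0],[0,0,0,0,0],[0,0,0,0,0],[0,0,0,0,0],[0,0,0,0,0],[0,0,0,0,0],[0,0,0,0,0]]'|grep pos; python3 go.py 458.8 305.6 104
python3 -c "
from ov import *
C=(458.8,305.6)
ov([(C,15,128),(C,15,0)],[('scene',(355,95,440,180),4.4),('side',(305,320,390,405),4.4)],'pics/o20.png')
"
```

```text
tool_pos: [0.4599, 0.3059, 0.1063]
yaxis [-0.06  -0.033 -0.998]
t 52.95 pos [459.9 305.9 106.3] need tool cm [-0.01  0.24 -0.1 ] x-axis yaw deg -72.7 w 28.4 F [ 0.8 -0.7  0.1]
```

View pics/o20.png

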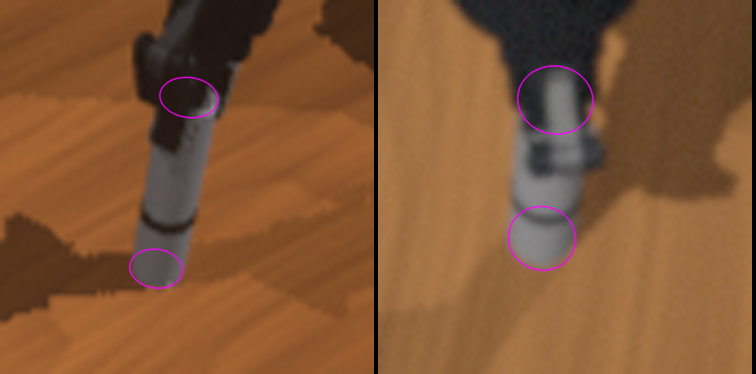

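```bash

python3 -m pendant '[[0,-0.7,0,0,0],[0,-1.3,0,0,0],[0,-1.8,-0.05,0,0],[0,-2,-0.1,0,0],[0,-2,-0.1,0,0],[0,-2,-0.1,0,0],[0,-2,-0.1,0,0],[0,-1.2,-0.1,0,0],[0,-0.6,0,0,0],[0,-0.3,0,0,0],[0,0,0,0,0],[0,0,0,0,0]]'|grep pos; python3 go.py 569.5 114 245
```

```text
tool_pos: [0.4625, 0.3081, 0.2535]
yaxis [-0.061 -0.035 -0.998]
t 54.25 pos [462.5 308.1 253.5] need tool cm [21.7   0.88  4.54] x-axis yaw deg -72.8 w 27.8 F [ 0.  -0.4 -1. ]
```

```bash

python3 -m pendant '[[0.5,0,0.1,0,0],[1,0,0.2,0,0],[1.6,0,0.3,0,0],[2,0,0.4,0,0],[2,0,0.4,0,0],[2,0,0.4,0,0],[2,0,0.4,0,0],[2,0,0.4,0,0],[2,0,0.4,0,0],[2,0,0.4,0,0],[1.5,0,0.3,0,0],[1,0,0.2,0,0],[0.6,0,0.1,0,0],[0.4,0,0.1,0,0],[0.2,0,0,0,0],[0,0,0,0,0],[0,0,0,0,0]]'|grep pos; python3 go.py 569.5 114 245
```

```text
tool_pos: [0.5699, 0.0978, 0.2517]
yaxis [-0.065 -0.04  -0.997]
t 55.95 pos [569.9  97.8 251.7] need tool cm [-1.57  0.6   0.48] x-axis yaw deg -73.2 w 27.9 F [ 1.2  0.1 -1.1]
```

```bash

python3 -m pendant '[[-0.4,0,0.1,0,0],[-0.5,0,0.2,0,0],[-0.4,0,0.2,0,0],[-0.2,0,0.1,0,0],[0,0,0,0,0],[0,0,0,0,0],[0,0,0,0,0]]'|grep pos; python3 go.py 570.5 114.7 238
python3 -c "
from ov import *
c=(569,113.7)
ov([(c,21.5,119),(c,15,140)],[('scene',(310,85,405,210),3.7),('side',(255,175,350,300),3.7)],'pics/o21.png')
"
```

```text
tool_pos: [0.5709, 0.1173, 0.2508]
yaxis [-0.065 -0.04  -0.997]
t 56.65 pos [570.9 117.3 250.8] need tool cm [ 0.21  1.29 -0.02] x-axis yaw deg -73.1 w 27.9 F [-1.3 -0.  -1.2]
```

View pics/o21.png

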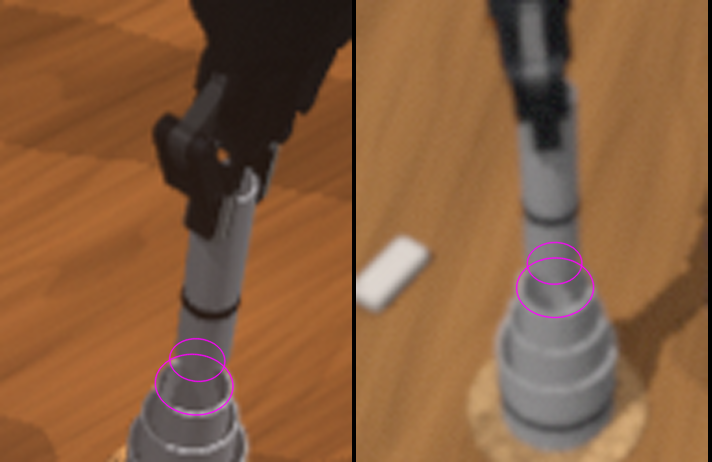

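```bash

python3 -m pendant '[[0.12,0.4,0.02,0,0],[0.08,0.4,0.05,0,0],[0,0.4,0.03,0,0],[0,0,0,0,0],[0,0,0,0,0],[0,0,0,0,0]]'|grep pos; python3 go.py 570.5 114.7 228
python3 -c "
from ov import *
c=(569,113.7)
ov([(c,21.5,119),(c,15,131)],[('scene',(325,130,385,210),6),('side',(275,215,335,295),6)],'pics/o22.png')
"
```

```text
tool_pos: [0.5717, 0.1144, 0.2375]
yaxis [-0.065 -0.04  -0.997]
t 57.35 pos [571.7 114.4 237.5] need tool cm [-0.08  0.95 -0.04] x-axis yaw deg -73.1 w 27.7 F [ 0.3 -0.1 -0.8]
```

View pics/o22.png

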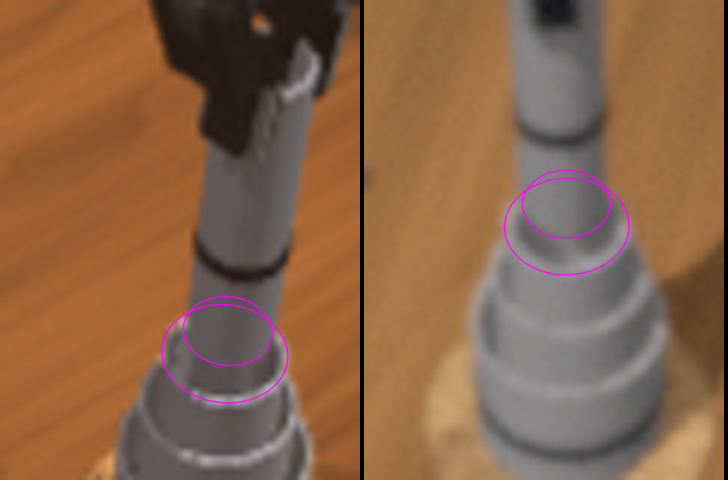

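Pot d's foot is centred within about 1 mm over pot c's mouth, so I lower it gently.

```bash

python3 -m pendant '[[-0.05,0.4,-0.05,0,0],[0,0.5,-0.02,0,0],[0,0.5,0.02,0,0],[0,0.5,0.03,0,0],[0,0.4,0.03,0,0],[0,0,0,0,0],[0,0,0,0,0]]'|grep pos; python3 go.py 570.5 114.7 200
```

```text
tool_pos: [0.5699, 0.114, 0.2122]
yaxis [-0.066 -0.04  -0.997]
t 58.15 pos [569.9 114.  212.2] need tool cm [-0.07  1.21  0.17] x-axis yaw deg -73.1 w 27.8 F [-0.4  0.  -0.6]
```

```bash

python3 -m pendant '[[-0.05,0.6,0.1,0,0],[0,0.7,0.08,0,0],[0,0.7,0.06,0,0],[0,0.7,0.06,0,0],[0,0.7,0.06,0,0],[0,0.4,0.03,0,0],[0,0,0,0,0],[0,0,0,0,0]]'|grep pos; python3 go.py 570.5 114.7 123.3
```

```text
tool_pos: [0.571, 0.1141, 0.1703]
yaxis [-0.066 -0.04  -0.997]
t 58.95 pos [571.  114.1 170.3] need tool cm [-0.17  4.68  0.32] x-axis yaw deg -73.1 w 28.0 F [ 0.   0.3 -1. ]
```

```bash

python3 -m pendant '[[-0.05,0.6,0.03,0,0],[0,0.7,0.06,0,0],[0,0.7,0.06,0,0],[0,0.7,0.06,0,0],[0,0.6,0.05,0,0],[0,0.4,0.03,0,0],[0,0,0,0,0],[0,0,0,0,0]]'|grep pos; python3 go.py 570.5 114.7 123.3
```

```text
tool_pos: [0.5712, 0.1139, 0.1298]
yaxis [-0.066 -0.04  -0.997]
t 59.75 pos [571.2 113.9 129.8] need tool cm [-0.11  0.65  0.  ] x-axis yaw deg -73.1 w 28.1 F [ 0.5  0.  -1.2]
```

```bash

python3 -m pendant '[[-0.05,0.3,0.02,0,0],[0,0.2,0.02,0,0],[0,0.1,0,0,0],[0,0,0,0,0]]'|grep pos; python3 go.py 570.5 114.7 123.3
python3 -m pendant '[[0,0.1,0,0,0],[0,0.1,0,0,0],[0,0,0,0,0]]'|grep pos; python3 go.py 570.5 114.7 123.3
```

```text
tool_pos: [0.5713, 0.1144, 0.1238]
yaxis [-0.065 -0.04  -0.997]
t 60.15 pos [571.3 114.4 123.8] need tool cm [-0.06  0.05 -0.06] x-axis yaw deg -73.1 w 27.8 F [ 0.4  0.6 -1. ]
tool_pos: [0.5722, 0.1144, 0.1237]
yaxis [-0.062 -0.039 -0.997]
t 60.45 pos [572.2 114.4 123.7] need tool cm [-0.08  0.05 -0.15] x-axis yaw deg -73.1 w 27.7 F [ 0.3 -0.8 -1.7]
```

Pot d is on the floor of pot c (z has stopped dropping). I release and retreat straight up.

```bash

python3 -m pendant '[[0,0,0,0,0.8],[0,0,0,0,0.8],[0,0,0,0,0.8],[0,0,0,0,0.8],[0,-0.8,-0.06,0,0.8],[0,-1.3,-0.09,0,0.8],[0,-2,-0.14,0,0.8],[0,-2,-0.14,0,0.8],[0,-2,-0.14,0,0.8],[0,-2,0,0,0.8],[0,-1,0,0,0.8],[0,0,0,0,0.8],[0,0,0,0,0.8]]'|grep pos; python3 go.py 450 -150 280
python3 -c "
from ov import *
c=(569,113.7)
ov([(c,28,93),(c,21.5,119),(c,35,67),(c,15,145)],[('scene',(315,110,400,235),4.4),('side',(265,185,350,310),4.4)],'pics/o23.png'); save('scene','s23')
"
```

```text
tool_pos: [0.5737, 0.117, 0.2467]
yaxis [-0.057 -0.039 -0.998]
t 61.75 pos [573.7 117.  246.7] need tool cm [ 22.03  -1.58 -19.73] x-axis yaw deg -73.1 w 68.7 F [ 0.  -0.1  0.4]
```

View pics/o23.png

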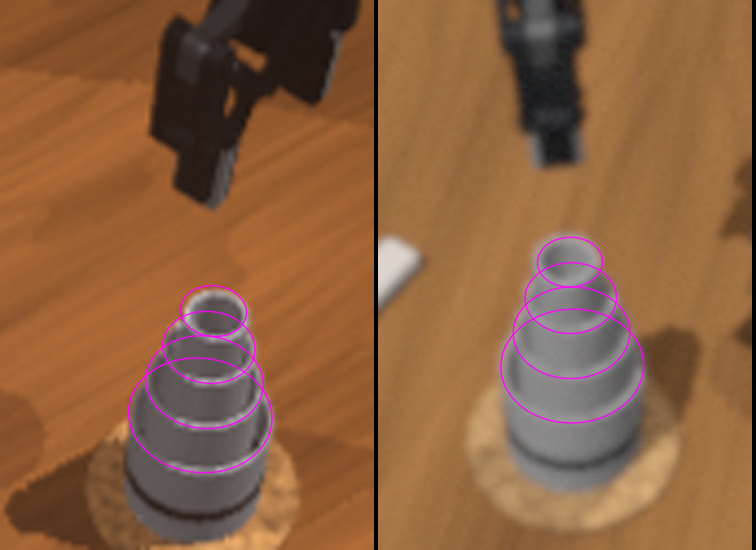

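View pics/s23.png

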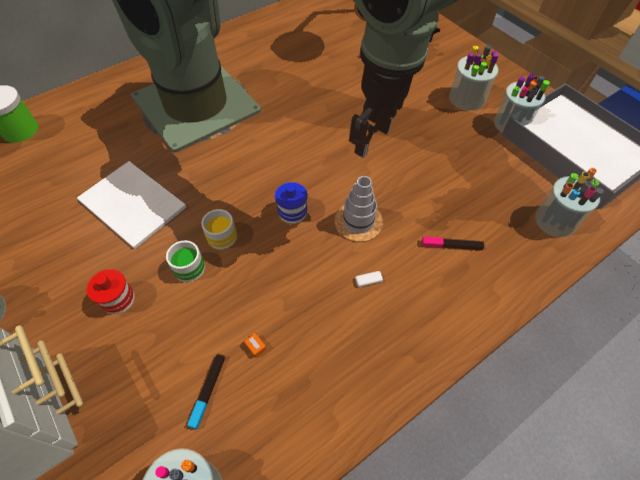

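The four pots are nested, with rims at 67, 93, 119 and 145 mm all matching. Both lids are seated, and the eraser, sharpener and markers haven't moved. The yellow jar (219,228) was nudged by the scene but still stands. It has no lid, so it stays open. Handing in.

```bash
python3 -c "
from h import *
print(robot.hand_in())"
```

```text
the job is handed in; nothing more can be done
None
```

The table is cleared and I handed the job in at about 62 s of the 210 s allowed. `hand_in()` reports no verdict.

- **Lids:** only the blue and red lids were there. Both are fully down on their own jars. After each placing, the drawn outline of a seated lid matched in the scene and side views. Yellow and green stay open.
- **Pots:** pot a stands on the middle of the mat, within about 1 mm. Pots b, c and d are nested in it in size order. All four rims are at the expected heights (67, 93, 119 and 145 mm above the table). Pot d leans or sits about 1–2 mm off centre inside pot c, which is within its clearance.
- **Other things:** the yellow jar was knocked a few centimetres aside during the run while the robot was elsewhere. It is still standing. The eraser, the sharpener and both markers look unmoved, judged by eye from the last scene view.
- **What disagreed:** the tool tilt drifted to about 4° over the moves, and I allowed for it when placing pots c and d. The wrist camera differed from the fixed cameras by 3–4 mm on pots b and c before I grasped them. I split the difference, and both nested correctly.

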